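Fetch the pot scraper from behind the dispenser and its neighbours

TASK

The bamboo pot scraper lies at the back of the white drawer organiser with two of the three upright things standing in front of it: stand those two upright on the black rubber mat first and leave the third, at the organiser's left end as the robot sees it, where it is. Then lay the scraper in the middle of the steel dish, lengthwise in it, and only then put the two back upright in the organiser, each exactly where it stood. Set everything down rather than dropping it, tip nothing over, and leave the soap, the sink plug and the tin alone.

Things in the scene. Friction and masses are not known exactly. Their poses are not given: they have to be found in the camera images.
- dispenser_center (a point): Stainless steel push dispenser for detergent: upright cylinder of 54 mm diameter, 76 mm tall, straight-sided up to 60 mm, then a 38 mm neck and a 52 mm push plate (70 to 76 mm up). The point is on its axis, 38 mm above its underside; z up, and at the start x is the organiser's x. About 0.35 kg. Some grippers have little depth: grip its upper half, about 25 mm below the top. In any of the three front places.
- carton_center (a point): Plain brown cardboard carton, rigid, upright: 50 mm along its x, 62 mm along its y, 64 mm tall. The point is its centre, 32 mm above its underside; at the start its x is within about 0.15 rad of the organiser's x. About 0.25 kg. Some grippers have little depth: grip its upper half, about 25 mm below the top. In any of the three front places.
- jar_center (a point): Clear glass jar of 56 mm diameter with a white lid of 58 mm diameter (from 54 mm up), 70 mm tall. The point is on its axis, 35 mm above its underside; z up, and at the start x is the organiser's x. About 0.3 kg. Some grippers have little depth: grip its upper half, about 25 mm below the top. In any of the three front places.
- scraper_grip (a point): Bamboo pot scraper lying flat: a plate 46 mm (its x) by 84 mm (its y), 8 mm thick, with an upright grip rib on top, 16 mm thick along x, 64 mm long along y, rising from 8 to 44 mm above the underside. The point is in the rib, 30 mm above the underside, over the plate's centre; pinch the rib across x with the fingertips staying above the plate. 0.09 kg. It lies in the organiser behind the first and second places, between them in y.
- organiser: White open plastic drawer organiser, fixed, 178 mm (x, front to back) by 288 mm (y), 24 mm high, walls and floor 4 mm thick, no inner walls. Origin: centre of its underside, x to its back, y to its left, z up. Grey inserts mark the front places, at x about -45 mm, y = -92, 0 and +92 mm. Those at -92 and 0 stand before the scraper (x about +20, y about -46 mm); the one at +92 stays.
- mat: Black rubber mat, fixed, 240 mm (x) by 130 mm (y), 4 mm thick; origin: centre of its underside, on the cupboard base. The side area where the two cleared things stand meanwhile. It lies to the left or right of the organiser.
- dish: Shallow stainless steel dish, fixed, outside 94 mm (x) by 132 mm (y), 10 mm high, wall and floor 3 mm thick; origin: centre of its underside, long side along y. The scraper's place, with the scraper's long side (y) along the dish's long side, either way round. It lies on the other side from the mat.
- soap: Bystander: white bar of soap 50 x 75 x 26 mm lying in the organiser behind the left front place; origin: centre of its underside. Leave alone.
- plug: Bystander: black rubber sink plug, 62 mm across, 32 mm high with its metal knob, to the left of the organiser; origin: centre of its underside. Leave alone.
- tin: Bystander: plain metal tin, 66 mm diameter, 62 mm high, to the right of the organiser; origin: centre of its underside. Leave alone.
There are look-alikes about, which are no part of the job. What is shaped like the part that bears scraper_grip but blue is not meant.

How it is judged:
On the way, in this order (a step that is already met when the one before it is completed fails the run):
1. the two things in front of the scraper stand upright and released on the mat; the third is still in its place and the scraper still where it lay (((x of dispenser_center in the frame of mat between -0.12 and 0.12 m and y of dispenser_center in the frame of mat between -0.065 and 0.065 m and z of dispenser_center in the frame of mat below 0.048 m and angle between dispenser_center's own z axis and vertical below 0.15 rad and contact force between dispenser and the fingers below 0.05 N and linear speed of dispenser below 0.02 m/s) or (y of dispenser_center in the frame of organiser above 0.06 m and distance of dispenser_center from where it was at the start of the episode below 0.015 m)) and ((x of carton_center in the frame of mat between -0.12 and 0.12 m and y of carton_center in the frame of mat between -0.065 and 0.065 m and z of carton_center in the frame of mat below 0.042 m and angle between carton_center's own z axis and vertical below 0.15 rad and contact force between carton and the fingers below 0.05 N and linear speed of carton below 0.02 m/s) or (y of carton_center in the frame of organiser above 0.06 m and distance of carton_center from where it was at the start of the episode below 0.015 m)) and ((x of jar_center in the frame of mat between -0.12 and 0.12 m and y of jar_center in the frame of mat between -0.065 and 0.065 m and z of jar_center in the frame of mat below 0.045 m and angle between jar_center's own z axis and vertical below 0.15 rad and contact force between jar and the fingers below 0.05 N and linear speed of jar below 0.02 m/s) or (y of jar_center in the frame of organiser above 0.06 m and distance of jar_center from where it was at the start of the episode below 0.015 m)) and ((y of dispenser_center in the frame of organiser above 0.06 m and distance of dispenser_center from where it was at the start of the episode below 0.015 m) or (y of carton_center in the frame of organiser above 0.06 m and distance of carton_center from where it was at the start of the episode below 0.015 m) or (y of jar_center in the frame of organiser above 0.06 m and distance of jar_center from where it was at the start of the episode below 0.015 m)) and distance of scraper_grip from where it was at the start of the episode below 0.02 m), for 0.2 s.
2. the scraper lies released in the middle of the dish, lengthwise, while the two things still stand on the mat (horizontal distance between scraper_grip and dish below 0.015 m and angle between the y axis of scraper_grip and the y axis of dish, either way round below 0.25 rad and angle between scraper_grip's own z axis and vertical below 0.1 rad and z of scraper_grip in the frame of dish below 0.038 m and contact force between scraper and the fingers below 0.05 N and linear speed of scraper below 0.02 m/s and ((x of dispenser_center in the frame of mat between -0.12 and 0.12 m and y of dispenser_center in the frame of mat between -0.065 and 0.065 m and z of dispenser_center in the frame of mat below 0.048 m and angle between dispenser_center's own z axis and vertical below 0.15 rad and contact force between dispenser and the fingers below 0.05 N and linear speed of dispenser below 0.02 m/s) or (y of dispenser_center in the frame of organiser above 0.06 m and distance of dispenser_center from where it was at the start of the episode below 0.015 m)) and ((x of carton_center in the frame of mat between -0.12 and 0.12 m and y of carton_center in the frame of mat between -0.065 and 0.065 m and z of carton_center in the frame of mat below 0.042 m and angle between carton_center's own z axis and vertical below 0.15 rad and contact force between carton and the fingers below 0.05 N and linear speed of carton below 0.02 m/s) or (y of carton_center in the frame of organiser above 0.06 m and distance of carton_center from where it was at the start of the episode below 0.015 m)) and ((x of jar_center in the frame of mat between -0.12 and 0.12 m and y of jar_center in the frame of mat between -0.065 and 0.065 m and z of jar_center in the frame of mat below 0.045 m and angle between jar_center's own z axis and vertical below 0.15 rad and contact force between jar and the fingers below 0.05 N and linear speed of jar below 0.02 m/s) or (y of jar_center in the frame of organiser above 0.06 m and distance of jar_center from where it was at the start of the episode below 0.015 m)) and ((y of dispenser_center in the frame of organiser above 0.06 m and distance of dispenser_center from where it was at the start of the episode below 0.015 m) or (y of carton_center in the frame of organiser above 0.06 m and distance of carton_center from where it was at the start of the episode below 0.015 m) or (y of jar_center in the frame of organiser above 0.06 m and distance of jar_center from where it was at the start of the episode below 0.015 m))), for 0.2 s.
At the end, for the whole second after the job is handed in: The scraper lies flat and still in the dish, within 15 mm of its centre and 0.25 rad of its long side; dispenser, carton and jar stand upright (within 0.1 rad), still and released, each within 15 mm of where it stood at the start (horizontal distance between scraper_grip and dish below 0.015 m and angle between the y axis of scraper_grip and the y axis of dish, either way round below 0.25 rad and angle between each of scraper_grip, dispenser_center, carton_center, jar_center's own z axis and vertical below 0.1 rad and z of scraper_grip in the frame of dish below 0.038 m and contact force between each of scraper, dispenser, carton, jar and the fingers below 0.05 N and linear speed of each of scraper, dispenser, carton, jar below 0.02 m/s and distance of each of dispenser_center, carton_center, jar_center from where it was at the start of the episode below 0.015 m); the robot touches nothing.
It fails at once if an upright thing is tipped by more than 0.5 rad (angle between any of dispenser_center, carton_center, jar_center's own z axis and vertical above 0.5 rad).
It fails at once if soap, plug or tin shifted by more than 20 mm (distance of any of soap, plug, tin from where it was at the start of the episode above 0.02 m).
It fails at once if a thing is let go more than 35 mm above the surface it belongs on ((height (world z) of dispenser_center above 0.077 m and contact force between dispenser and anything else below 0.01 N) or (height (world z) of carton_center above 0.071 m and contact force between carton and anything else below 0.01 N) or (height (world z) of jar_center above 0.074 m and contact force between jar and anything else below 0.01 N) or (height (world z) of scraper_grip above 0.069 m and contact force between scraper and anything else below 0.01 N)).
It also fails if it takes over 122 s, if anything falls off the work surface, if the arm or the gripper's body presses on something with over 40 N, if the wrist force passes 120 N, or if a joint passes its speed limit or range.

ROBOT

A 7-joint arm with a two-finger parallel gripper is mounted at the origin on the work surface. World frame = base frame: x ahead of the robot, y to its left, z up, the work surface at z = 0. Lengths are in m, angles in rad, forces in N, time in s.
With the tool pointing down it reaches from about 0.425 to 0.875 m from the base axis. Payload 8.4 kg.
Tool frame: the origin (TCP) lies between the finger pads; the fingertips stand 25 mm ahead of it and the grasp point (between the pads) lies 6 mm ahead of it (tcp_to_tips is the distance from the TCP to the fingertips, in m); z points along the fingers, x is the direction in which the jaws open and shut, and the axes are right-handed (so a half turn about z gives the same grasp; the last joint's range is limited). The gripper opens to 85 mm and grips with 20 to 120 N. Pads are 22 mm wide; open, the fingers measure 114 mm over their backs; the gripper's body (76 mm by 85 mm) begins 54 mm behind the grasp point. The pads swing forward as they close: fully open they stand 13 mm farther back than shut.
Start: joints at [-1.247, 0.333, 0.04, 1.465, -0.013, 1.343, -0.059], TCP at [0.267, 0.593, 0.256] pointing down, gripper open.
Joint ranges: [-2.58, 2.58], [-0.38, 2.09], [-1.3, 1.39], [0.25, 2.4], [-1.5, 4.64], [0.08, 2.09], [-2.65, 2.65]. Speed limits (rad/s): [2.22, 2.22, 2.79, 2.79, 3.14, 3.14, 3.14].

INTERFACE

Orientations are given as a 3x3 rotation matrix whose columns are the frame's x, y, z axes.
In Python, from rig import get_obs, grab_frame, get_calibration, finish_job, tcp_to_tips gives the robot as it stands. The module is installed in compiled form; this text tells all that it offers.
- The arm moves only by the shell command python3 -m jog 'ROWS' [FORCE]. ROWS is JSON, a list of rows, each a list of 3 entries, a list of its own where there are three numbers: the shift along the world's x, y, z in mm, then the turn, a rotation vector about the world's x, y, z in rad, then the opening in per cent of the stroke, from 0 (shut) to 100 (fully open). In form: [[[dx, dy, dz], [rx, ry, rz], gripper], ...]. A call has 1 to 5 rows; each row shifts and turns the commanded pose from where the row before left it; what a row does not reach is not made up. A row lasts 1/12 s, in which the tool goes at most 41.7 mm and 7.16 degrees, less where a joint would pass 70% of its speed; a pose out of reach is approached as far as the arm can. A call with a gripper value outside its range is refused whole. The fingers move at their own pace and stop on an object; FORCE is the grip in N (left out, the last holds). Time passes only in rows, so rows that do not move let the fingers close. It gives the time, the measured TCP pose, the force and the opening at its end, in the units of the state.
- get_obs(): the state, without advancing time (a new reading comes with each control period).
- grab_frame(name): name is "scene" or "top" or "wrist"; returns the picture (400x640x3 uint8, blue, green, red); there is no depth.
- get_calibration(name): a dict with "vertical_fov" (degrees; the focal length in pixels is half the picture's height over the tangent of half this angle, whatever the lens; pixels are square), "cx", "cy" (the principal point, pixels), "world_to_cam" (4x4, takes a point from world to camera coordinates). Camera axes: x right, y up, looking along -z (the intrinsics and any distortion apply to the point x, -y, -z); pixel columns grow to the right and rows downward; lengths in m; the calibration is good to about 2 mm. The wrist camera is an equidistant fisheye: a pixel r from the principal point sees the ray r / f radians off the axis. A picture is of the moment at which its call begins: read the wrist's pose just before it. get_calibration takes no time and is no camera call; for the wrist camera it gives the pose at the moment of the call.
- finish_job(): hands the job in, once; it reports no verdict.
The state is a dict: "time": time; "qpos": joint angles; "dq": joint speeds; "effort": joint torques, N m; "position": TCP position; "tcp_rot": TCP orientation; "wrist_force": force on the tool from outside, world axes, zero at the start; "moment": the same for the moment, N m; "opening": finger opening in m.
Only numpy, scipy, OpenCV 4.12 (cv2) and the standard library are available. Lean on these libraries where they do the work, as an engineer would, in place of code of your own. Each camera call takes 0.05 s, during which the arm holds its last target.

## Working session

There is one attempt and no reset: what is moved stays moved. The work goes in short steps, Python scripts to look and compute and a shell command to move; the robot and the scene stay as the last step left them, time stands still between calls to the robot, and variables do not carry over. Pictures are saved under pics/ and viewed, and the job is handed in when it is done.

```bash
mkdir -p pics
python3 - <<'E'
from rig import *
import cv2
print(get_obs())
for n in ["scene","top","wrist"]:
    c=get_calibration(n); print(n,c)
    cv2.imwrite(f"pics/{n}0.png",grab_frame(n))
E
```

```text
{'time': 0.0, 'qpos': array([-1.24722599,  0.33393185,  0.03984225,  1.46628418, -0.01338757,
        1.34331703, -0.05850303]), 'dq': array([ 2.33594075e-04,  8.25041170e-05, -3.89961443e-06,  3.45906955e-04,
       -1.20688509e-03,  4.84871874e-04,  2.48774284e-04]), 'effort': array([ 8.09556786e-04, -6.58552265e+01,  1.36609387e+00, -4.05580723e+01,
        1.68191863e-02,  1.23652446e-02, -1.73527513e-05]), 'position': array([0.26652253, 0.59237635, 0.25540095]), 'tcp_rot': array([[ 4.10276837e-01,  9.11960844e-01, -5.79793542e-04],
       [ 9.11959498e-01, -4.10277230e-01, -1.57130998e-03],
       [-1.67084927e-03,  1.15923862e-04, -9.99998597e-01]]), 'wrist_force': array([ 0.13765696, -0.45505834,  0.55853263]), 'moment': array([ 0.00227584, -0.03074802,  0.00239309]), 'opening': 0.0852532264983538}
scene {'vertical_fov': 53.61215054484256, 'cx': 318.14580746711755, 'cy': 198.94078532457684, 'world_to_cam': array([[ 0.24021927,  0.97059332,  0.01559863, -0.13118183],
       [-0.74081882,  0.17291941,  0.64906576,  0.32945804],
       [ 0.62728158, -0.16747386,  0.76057237, -1.1
[... 272 characters left out ...]
 [ 9.83511239e-01, -2.98641908e-03,  1.80822356e-01,
        -5.05481744e-01],
       [-1.80823111e-01,  1.75047859e-05,  9.83515634e-01,
        -1.13044261e+00],
       [ 0.00000000e+00,  0.00000000e+00,  0.00000000e+00,
         1.00000000e+00]])}
wrist {'vertical_fov': 65.70646984690485, 'cx': 312.760373797108, 'cy': 197.58261646175393, 'world_to_cam': array([[ 4.10285716e-01,  9.11956909e-01, -4.77600639e-04,
        -6.49537137e-01],
       [-8.69335732e-01,  3.90952282e-01, -3.02343675e-01,
         3.99370726e-02],
       [-2.75537684e-01,  1.24462487e-01,  9.53198864e-01,
        -3.78066713e-01],
       [ 0.00000000e+00,  0.00000000e+00,  0.00000000e+00,
         1.00000000e+00]])}
```

View pics/top0.png

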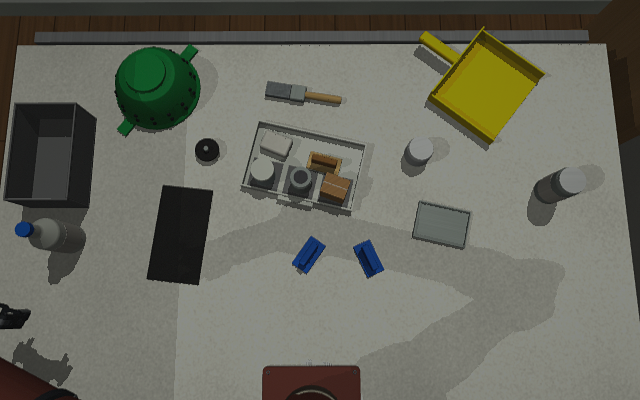

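View pics/scene0.png

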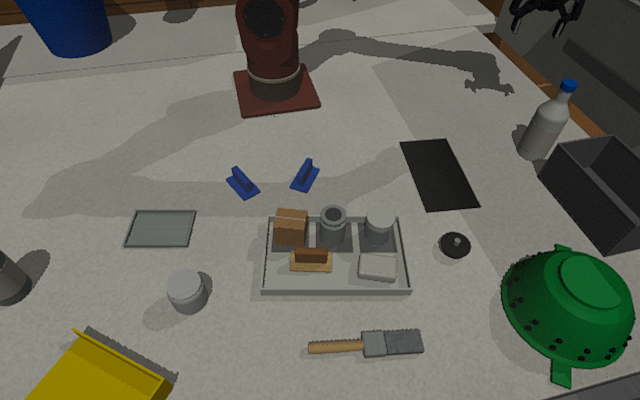

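View pics/wrist0.png

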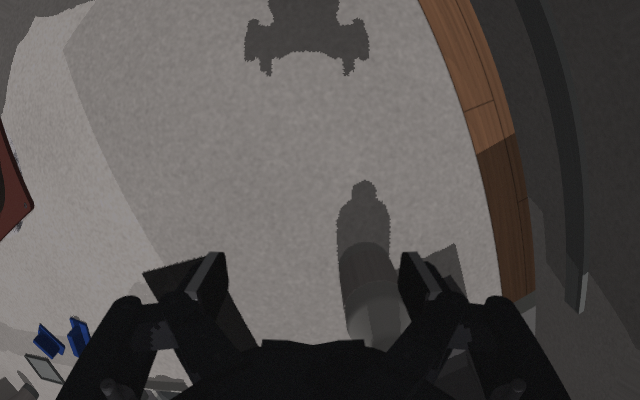

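```bash
cat > h.py <<'E'
import numpy as np, cv2
from rig import *
def K(c): return 200/np.tan(np.radians(c["vertical_fov"])/2)
def ray(c,u,v,wrist=False):
    f=K(c); x=(u-c["cx"]); y=(v-c["cy"])
    if wrist:
        r=np.hypot(x,y); t=r/f; s=np.sin(t)/max(r,1e-9); d=np.array([x*s,-y*s,-np.cos(t)])
    else: d=np.array([x/f,-y/f,-1.])
    W=c["world_to_cam"]; R=W[:3,:3]; o=-R.T@W[:3,3]
    return o,R.T@d
def hit(c,u,v,z,wrist=False):
    o,d=ray(c,u,v,wrist); return o+d*(z-o[2])/d[2]
def proj(c,P,wrist=False):
    W=c["world_to_cam"]; p=W[:3,:3]@np.array(P)+W[:3,3]; f=K(c)
    if wrist:
        r=np.hypot(p[0],p[1]); t=np.arctan2(r,-p[2]); return c["cx"]+f*t*p[0]/r, c["cy"]-f*t*p[1]/r
    return c["cx"]+f*p[0]/-p[2], c["cy"]-f*p[1]/-p[2]
E
python3 - <<'E'
import cv2
a=cv2.imread('pics/top0.png'); cv2.imwrite('pics/t1.png',cv2.resize(a[110:225,235:380],None,fx=5,fy=5,interpolation=cv2.INTER_CUBIC))
a=cv2.imread('pics/scene0.png'); cv2.imwrite('pics/s1.png',cv2.resize(a[195:305,250:420],None,fx=4.5,fy=4.5,interpolation=cv2.INTER_CUBIC))
E
```

```text
(no output)
```

View pics/t1.png

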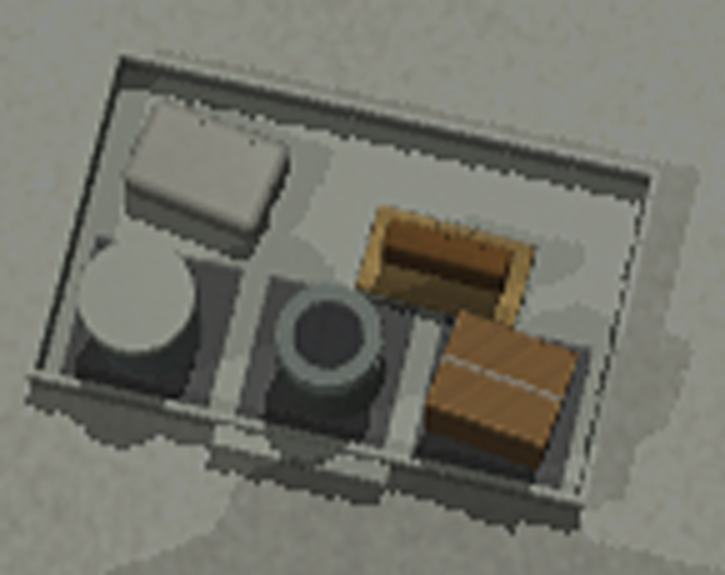

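View pics/s1.png

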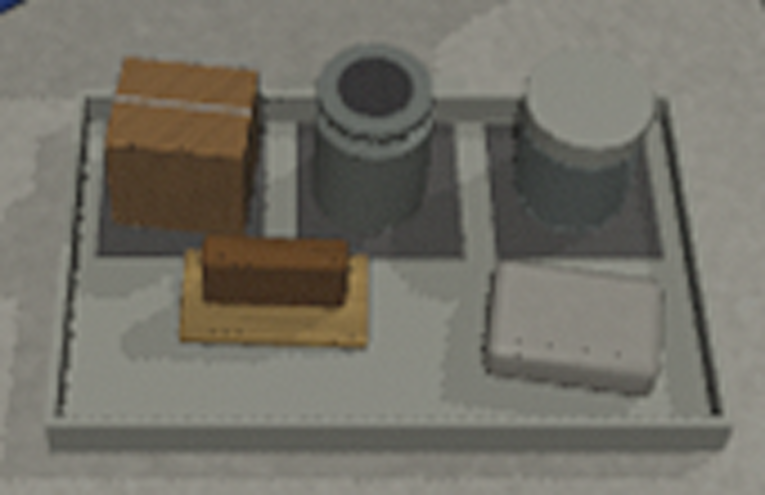

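Run:
```python
from h import *
t=get_calibration("top"); s=get_calibration("scene")
T=lambda x,y:(x/5+235-.4,y/5+110-.4)
S=lambda x,y:(x/4.5+250-.4,y/4.5+195-.4)
pr=lambda n,*p:print(n,np.round(p,4).tolist())
oc=[hit(t,*T(*q),.024)[:2] for q in [(122,57),(650,177),(581,500),(36,377)]]
pr("org",*oc); C=np.mean(oc,0); print("C",C,[np.linalg.norm(oc[i]-oc[(i+1)%4]) for i in range(4)])
ydir=(oc[0]-oc[1]+oc[3]-oc[2]); print("yaw",np.arctan2(-ydir[0],ydir[1]))
# scene rims
oc=[hit(s,*S(*q),.024)[:2] for q in [(732,428),(46,428),(86,97),(668,97)]]
pr("orgS",*oc); C=np.mean(oc,0); print("C",C,[np.linalg.norm(oc[i]-oc[(i+1)%4]) for i in range(4)])
ydir=(oc[0]-oc[1]+oc[3]-oc[2]); print("yaw",np.arctan2(-ydir[0],ydir[1]))
# dispenser push plate top z=.004+.076
pr("disp T",hit(t,*T(328,339),.08)); pr("disp S",hit(s,*S(374,90),.08))
cc=[hit(t,*T(*q),.068) for q in [(460,311),(578,350),(545,447),(428,404)]]; pr("carton",*cc,np.mean(cc,0))
cc=[hit(s,*S(*q),.068) for q in [(122,58),(260,70),(241,158),(106,146)]]; pr("cartonS",*cc,np.mean(cc,0))
cc=[hit(t,*T(*q),.048) for q in [(387,219),(514,252),(506,278),(383,245)]]; pr("rib",*cc,np.mean(cc,0))
cc=[hit(s,*S(*q),.048) for q in [(205,236),(349,240),(349,268),(205,263)]]; pr("ribS",*cc,np.mean(cc,0))
a=cv2.imread('pics/top0.png')
pr("jar",hit(t,*T(136,296),.074)); pr("jarS",hit(s,*S(592,95),.074))
pr("mat",*[hit(t,*q,.004) for q in [(162,185),(212,191),(199,284),(148,278)]])
pr("matS",*[hit(s,*q,.004) for q in [(400,141),(446,138),(480,206),(427,211)]])
d=[hit(t,*q,.01) for q in [(419,201),(471,210),(465,248),(413,239)]];pr("dish",*d,np.mean(d,0))
d=[hit(s,*q,.01) for q in [(136,211),(196,210),(185,247),(124,247)]];pr("dishS",*d,np.mean(d,0))
cv2.imwrite('pics/t2.png',cv2.resize(a[190:260,400:490],None,fx=6,fy=6,interpolation=cv2.INTER_CUBIC))
cv2.imwrite('pics/t3.png',cv2.resize(a[175:295,140:220],None,fx=5,fy=5,interpolation=cv2.INTER_CUBIC))
```

```text
org [[0.7184, 0.1305], [0.6534, -0.1398], [0.4867, -0.102], [0.5501, 0.1706]]
C [0.60217808 0.01481945] [np.float64(0.2780339365004361), np.float64(0.1709696319026056), np.float64(0.27981382006841854), np.float64(0.17303593482419846)]
yaw -0.2322218632474887
orgS [[0.7282, 0.137], [0.6618, -0.1413], [0.4932, -0.097], [0.5571, 0.1754]]
C [0.61006392 0.01851032] [np.float64(0.286118560171592), np.float64(0.174303838159179), np.float64(0.2798623208252687), np.float64(0.1754065790733873)]
yaw -0.23248321852244833
disp T [[0.5561, 0.0222, 0.08]]
disp S [[0.5626, 0.0245, 0.08]]
carton [[0.5727, -0.0414, 0.068], [0.5531, -0.0984, 0.068], [0.5053, -0.0818, 0.068], [0.5266, -0.0257, 0.068], [0.5394, -0.0618, 0.068]]
cartonS [[0.5094, -0.0796, 0.068], [0.5306, -0.0199, 0.068], [0.5767, -0.039, 0.068], [0.5568, -0.0951, 0.068], [0.5434, -0.0584, 0.068]]
rib [[0.6248, -0.0059, 0.048], [0.6076, -0.0689, 0.048], [0.5943, -0.0648, 0.048], [0.6114, -0.0039, 0.048], [0.6095, -0.0359, 0.048]]
ribS [[0.5997, -0.0603, 0.048], [0.6161, 0.0001, 0.048], [0.6299, -0.0036, 0.048], [0.6132, -0.0632, 0.048], [0.6147, -0.0318, 0.048]]
jar [[0.5791, 0.1154, 0.074]]
jarS [[0.583, 0.12, 0.074]]
mat [[0.5551, 0.3774, 0.004], [0.5391, 0.2492, 0.004], [0.3058, 0.2728, 0.004], [0.3207, 0.3991, 0.004]]
matS [[0.307, 0.2825, 0.004], [0.3232, 0.4076, 0.004], [0.5585, 0.3789, 0.004], [0.5443, 0.2539, 0.004]]
dish [[0.5105, -0.2755, 0.01], [0.4871, -0.4052, 0.01], [0.3917, -0.3845, 0.01], [0.4145, -0.2565, 0.01], [0.4509, -0.3304, 0.01]]
dishS [[0.401, -0.3787, 0.01], [0.4282, -0.2503, 0.01], [0.5225, -0.2768, 0.01], [0.4938, -0.398, 0.01], [0.4614, -0.326, 0.01]]
```

View pics/t2.png

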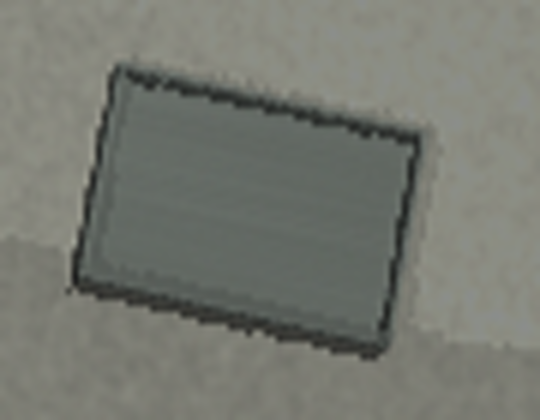

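View pics/t3.png

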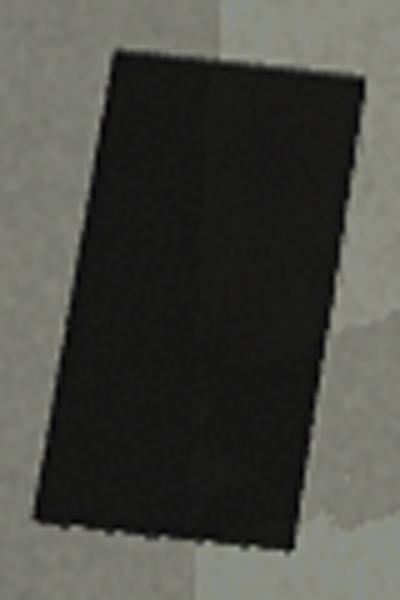

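```bash
python3 -m jog '[[[14,-33,0],[0,0,-0.075],85],[[14,-33,0],[0,0,-0.075],85],[[14,-33,0],[0,0,-0.075],85],[[14,-33,0],[0,0,-0.075],85],[[14,-33,0],[0,0,-0.075],85]]' 60
python3 -m jog '[[[14,-33,0],[0,0,-0.075],85],[[14,-33,0],[0,0,-0.075],85],[[14,-33,0],[0,0,-0.075],85],[[14,-33,0],[0,0,-0.075],85],[[14,-33,0],[0,0,-0.075],85]]'
python3 -c "from rig import *;print(tcp_to_tips if not callable(tcp_to_tips) else tcp_to_tips(), get_obs()['qpos'])"
```

```text
time: 0.57
position: [0.3371, 0.4259, 0.256]
tcp_rot: [[0.718, 0.696, -0.0], [0.696, -0.718, -0.0], [-0.0, -0.0, -1.0]]
wrist_force: [0.7, -0.0, 0.7]
opening: 0.0724
time: 0.98
position: [0.407, 0.2609, 0.2562]
tcp_rot: [[0.923, 0.384, -0.0], [0.384, -0.923, 0.0], [-0.0, -0.0, -1.0]]
wrist_force: [0.0, 0.3, 0.4]
opening: 0.0727
0.025 [-0.96554127 -0.01848582  0.30170861  1.86966139  0.00544384  1.2896187
 -0.27110904]
```

```bash
python3 -m jog '[[[14,-33,0],[0,0,-0.075],85],[[14,-33,0],[0,0,-0.075],85],[[14,-33,0],[0,0,-0.075],85],[[14,-33,0],[0,0,-0.075],85],[[14,-33,0],[0,0,-0.075],85]]'
python3 -m jog '[[[13,-32,0],[0,0,-0.075],85],[[13,-32,0],[0,0,-0.075],85],[[13,-32,0],[0,0,-0.075],85],[[13,-32,0],[0,0,-0.075],85],[[13,-32,0],[0,0,-0.065],85]]'
python3 - <<'E'
from h import *
import pickle
o=get_obs();c=get_calibration("wrist");im=grab_frame("wrist");cv2.imwrite("pics/w1.png",im);pickle.dump(c,open("w1.pkl","wb"))
im=cv2.resize(im,None,fx=1.25,fy=1.25,interpolation=cv2.INTER_CUBIC);cv2.imwrite("pics/w1b.png",im)
print(o["position"],o["tcp_rot"],o["qpos"])
E
```

```text
time: 1.4
position: [0.4769, 0.096, 0.2563]
tcp_rot: [[1.0, 0.019, 0.0], [0.019, -1.0, 0.0], [0.0, -0.0, -1.0]]
wrist_force: [1.4, 0.6, 0.5]
opening: 0.0726
time: 1.82
position: [0.5419, -0.0639, 0.2564]
tcp_rot: [[0.941, -0.339, 0.0], [-0.339, -0.941, 0.0], [0.0, -0.0, -1.0]]
wrist_force: [0.6, -0.3, 0.4]
opening: 0.0727
[ 0.54194484 -0.06389256  0.2563899 ] [[ 9.40859993e-01 -3.38795495e-01  2.93430193e-04]
 [-3.38795567e-01 -9.40859981e-01  2.45580175e-04]
 [ 1.92875269e-04 -3.30469411e-04 -9.99999927e-01]] [-0.58263581  0.12775818  0.68219004  1.74921178 -0.08389944  1.29366031
 -0.22710032]
```

View pics/w1b.png

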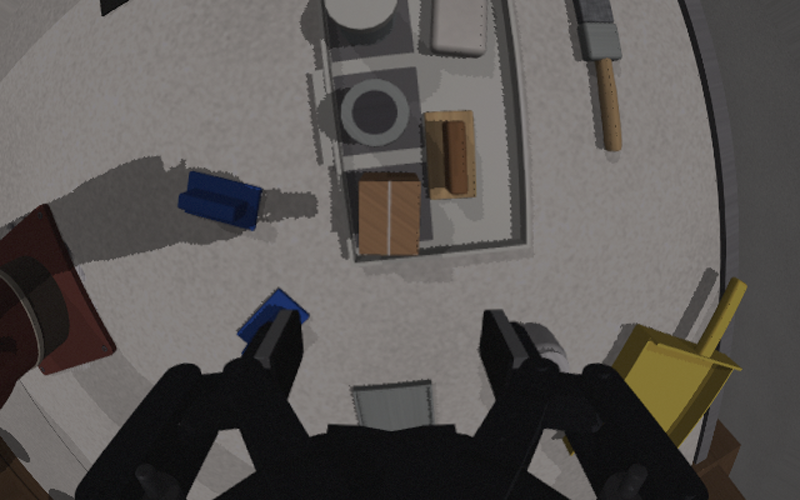

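Run:
```python
from h import *
import pickle
im=cv2.imread("pics/w1.png");c=pickle.load(open("w1.pkl","rb"))
cv2.imwrite("pics/w1c.png",cv2.resize(im[60:215,245:430],None,fx=4,fy=4,interpolation=cv2.INTER_CUBIC))
W=c["world_to_cam"];print(-W[:3,:3].T@W[:3,3])
```

```text
[0.56922986 0.00838543 0.37304422]
```

View pics/w1c.png

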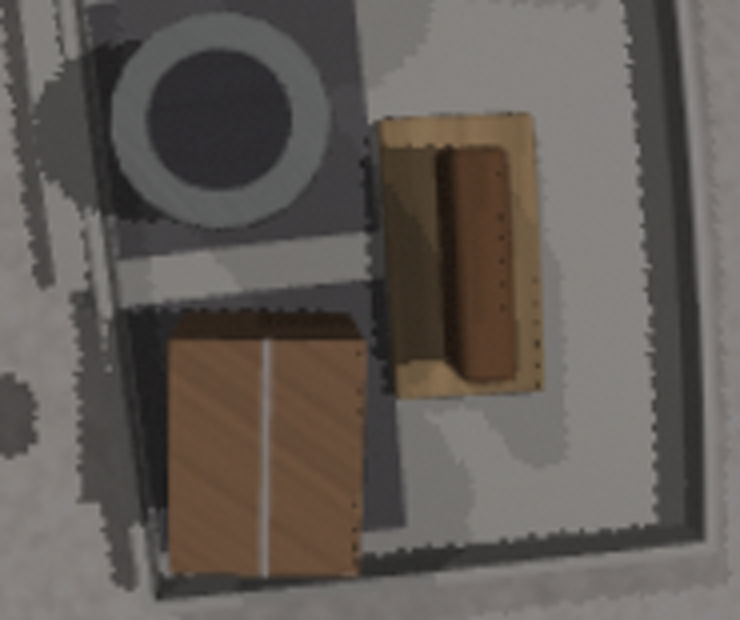

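Run:
```python
from h import *
import pickle
c=pickle.load(open("w1.pkl","rb"))
T=lambda x,y:(x/4+245-.4,y/4+60-.4)
H=lambda q,z:hit(c,*T(*q),z,True)[:2]
pr=lambda n,p:print(n,np.round(p,4).tolist())
cc=[H(q,.068) for q in [(168,340),(364,339),(360,575),(170,574)]];pr("carton",cc);print(np.mean(cc,0),[np.linalg.norm(cc[i]-cc[i-1]) for i in range(4)])
y=cc[0]-cc[3]+cc[1]-cc[2];print("yaw",np.arctan2(-y[0],y[1]))
d=[H(q,.080) for q in [(111,120),(329,120),(220,13),(220,227)]];pr("disp",d);print(np.mean(d,0),np.linalg.norm(d[0]-d[1]),np.linalg.norm(d[2]-d[3]))
r=[H(q,.048) for q in [(447,147),(508,147),(517,380),(462,380)]];pr("rib",r);print(np.mean(r,0),[np.linalg.norm(r[i]-r[i-1]) for i in range(4)])
y=r[0]-r[3]+r[1]-r[2];print("yaw",np.arctan2(-y[0],y[1]))
r=[H(q,.012) for q in [(380,122),(530,114),(544,389),(397,398)]];pr("plate",r);print(np.mean(r,0),[np.linalg.norm(r[i]-r[i-1]) for i in range(4)])
y=r[0]-r[3]+r[1]-r[2];print("yaw",np.arctan2(-y[0],y[1]))
```

```text
carton [[0.5307, -0.0217], [0.5765, -0.038], [0.5557, -0.096], [0.5093, -0.079]]
[ 0.54305386 -0.05864851] [np.float64(0.06112557748112087), np.float64(0.04856541039946645), np.float64(0.061609404739709765), np.float64(0.049457827687527454)]
yaw -0.3511493309910712
disp [[0.5381, 0.0334], [0.5857, 0.0157], [0.5706, 0.0483], [0.5532, 0.0005]]
[0.56188234 0.02449609] 0.050790802681641545 0.05087021713120452
rib [[0.6142, 0.0], [0.6296, -0.0049], [0.6125, -0.0649], [0.5983, -0.0601]]
[ 0.61362762 -0.03246372] [np.float64(0.062209193654391697), np.float64(0.01615301102930024), np.float64(0.0624529966732974), np.float64(0.015032473193641675)]
yaw -0.2681979800114097
plate [[0.6032, 0.0122], [0.6457, 0.0009], [0.6243, -0.0783], [0.5814, -0.0664]]
[ 0.61363041 -0.03292375] [np.float64(0.08155970450820815), np.float64(0.043959020344466214), np.float64(0.08211357123296147), np.float64(0.04458373708956055)]
yaw -0.26674699950734837
```

```bash
python3 -m jog '[[[1,5,-30],[0,0,-0.005],85],[[0,0,-30],[0,0,0],85],[[0,0,-30],[0,0,0],85],[[0,0,-30],[0,0,0],85],[[0,0,-25],[0,0,0],85]]'
python3 -m jog '[[[0,0,-20],[0,0,0],85],[[0,0,-15],[0,0,0],85],[[0,0,-12],[0,0,0],85],[[0,0,-10],[0,0,0],85],[[0,0,0],[0,0,0],85]]'
python3 - <<'E'
from h import *
cv2.imwrite("pics/w2.png",grab_frame("wrist"));cv2.imwrite("pics/s2.png",cv2.resize(grab_frame("scene")[150:310,220:440],None,fx=3.5,fy=3.5))
E
```

```text
time: 2.28
position: [0.5418, -0.0572, 0.1092]
tcp_rot: [[0.94, -0.34, -0.001], [-0.34, -0.94, -0.0], [-0.001, 0.001, -1.0]]
wrist_force: [1.1, 0.5, -0.5]
opening: 0.0726
time: 2.7
position: [0.5417, -0.0571, 0.0527]
tcp_rot: [[0.94, -0.34, -0.002], [-0.34, -0.94, -0.0], [-0.002, 0.001, -1.0]]
wrist_force: [0.1, 0.4, 0.7]
opening: 0.073
```

View pics/w2.png

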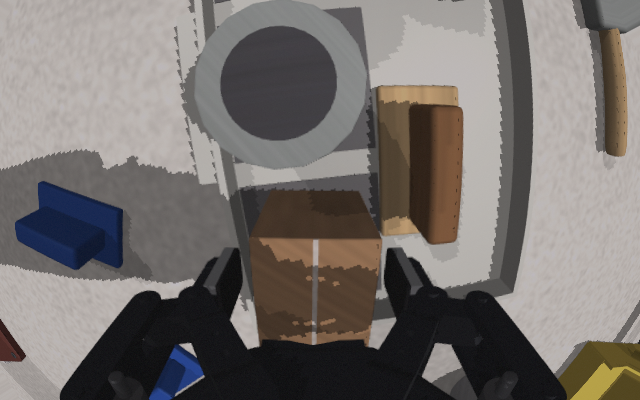

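View pics/s2.png

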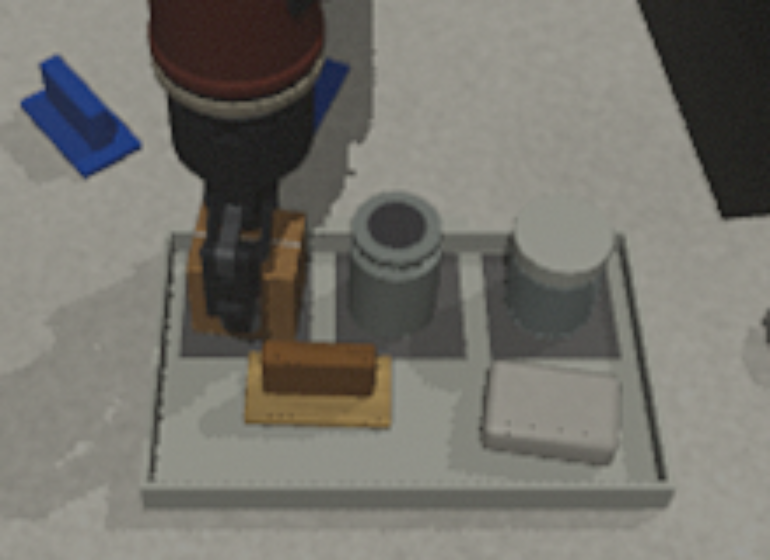

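```bash
python3 -m jog '[[[1.5,-1.5,0],[0,0,0],85],[[0,0,0],[0,0,0],60],[[0,0,0],[0,0,0],45],[[0,0,0],[0,0,0],40],[[0,0,0],[0,0,0],40]]' 40
python3 -m jog '[[[0,0,0],[0,0,0],40],[[0,0,0],[0,0,0],40],[[0,0,0],[0,0,0],40]]' 40
```

```text
time: 3.22
position: [0.5447, -0.0588, 0.0552]
tcp_rot: [[0.94, -0.34, 0.001], [-0.34, -0.94, 0.0], [0.001, -0.001, -1.0]]
wrist_force: [-1.1, -0.8, 6.4]
opening: 0.0491
time: 3.47
position: [0.5447, -0.0588, 0.0552]
tcp_rot: [[0.94, -0.34, 0.001], [-0.34, -0.94, 0.0], [0.001, -0.001, -1.0]]
wrist_force: [-0.9, -0.5, 6.0]
opening: 0.0498
```

```bash
python3 -m jog '[[[0,0,10],[0,0,0],40],[[0,0,20],[0,0,0],40],[[0,0,30],[0,0,0],40],[[0,0,30],[0,0,0],40],[[0,0,20],[0,0,0],40]]' 40
python3 -m jog '[[[-2,14,4],[0,0,0],40],[[-4,27,0],[0,0,0],40],[[-4,27,0],[0,0,0],40],[[-4,27,0],[0,0,0],40],[[-5,27,0],[0,0,0],40]]'
python3 -m jog '[[[-4,27,0],[0,0,0],40],[[-4,27,0],[0,0,0],40],[[-4,27,0],[0,0,0],40],[[-4,27,0],[0,0,0],40],[[-4,27,0],[0,0,0],40]]'
python3 -m jog '[[[-4,27,0],[0,0,0],40],[[-4,27,0],[0,0,0],40],[[-4,27,0],[0,0,0],40],[[-4,27,0],[0,0,0],40],[[-4,17,0],[0,0,0],40]]'
python3 - <<'E'
from h import *
cv2.imwrite("pics/w3.png",grab_frame("wrist"));cv2.imwrite("pics/t4.png",grab_frame("top"))
E
```

```text
time: 3.88
position: [0.5447, -0.0592, 0.1674]
tcp_rot: [[0.94, -0.341, 0.002], [-0.341, -0.94, 0.0], [0.002, -0.001, -1.0]]
wrist_force: [1.3, -0.0, -2.8]
opening: 0.0496
time: 4.3
position: [0.5248, 0.0642, 0.169]
tcp_rot: [[0.94, -0.341, 0.0], [-0.341, -0.94, 0.0], [0.0, -0.0, -1.0]]
wrist_force: [-0.0, -0.2, -1.8]
opening: 0.0495
time: 4.72
position: [0.5047, 0.1993, 0.1689]
tcp_rot: [[0.94, -0.34, 0.0], [-0.34, -0.94, 0.0], [0.0, -0.0, -1.0]]
wrist_force: [0.9, -1.3, -1.9]
opening: 0.0496
time: 5.13
position: [0.4841, 0.3263, 0.1687]
tcp_rot: [[0.941, -0.338, 0.0], [-0.338, -0.941, 0.001], [-0.0, -0.001, -1.0]]
wrist_force: [-0.6, 0.1, -2.3]
opening: 0.0495
```

View pics/w3.png

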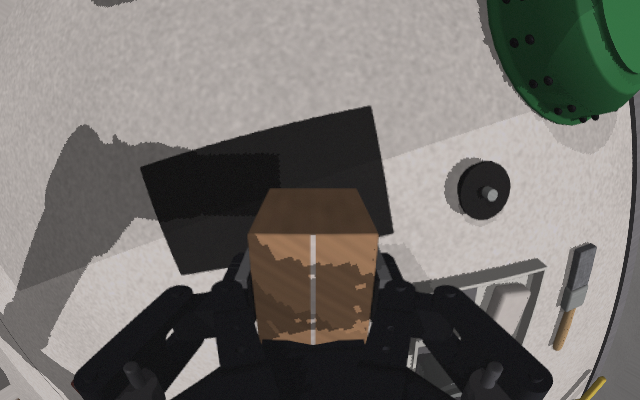

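View pics/t4.png

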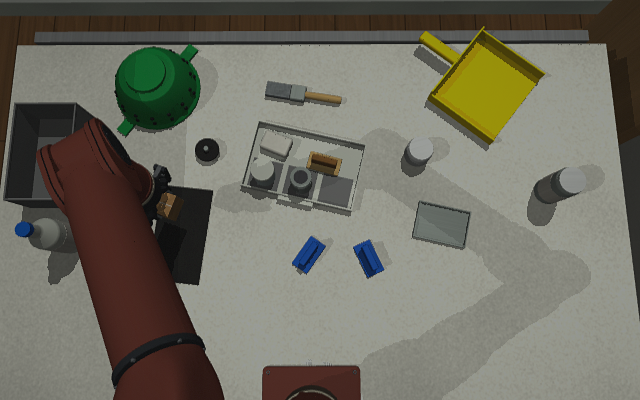

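Run:
```python
from h import *
c=get_calibration("wrist")
for q in [(141,168),(371,106),(393,234),(182,275)]: print(q,hit(c,*q,.004,True))
```

```text
(141, 168) [0.32395731 0.40545825 0.004     ]
(371, 106) [0.55918002 0.38009004 0.004     ]
(393, 234) [0.54429956 0.25194862 0.004     ]
(182, 275) [0.30970669 0.27873171 0.004     ]
```

```bash
python3 -m jog '[[[4,-2,-15],[0,0,0],40],[[1,-1,-30],[0,0,0],40],[[0,0,-30],[0,0,0],40],[[0,0,-20],[0,0,0],40],[[0,0,-10],[0,0,0],40]]' 40
python3 -m jog '[[[0,0,-4],[0,0,0],40],[[0,0,-2],[0,0,0],40],[[0,0,-1],[0,0,0],40],[[0,0,0],[0,0,0],40]]' 40
```

```text
time: 5.65
position: [0.4891, 0.3183, 0.0609]
tcp_rot: [[0.94, -0.341, -0.003], [-0.341, -0.94, -0.003], [-0.002, 0.004, -1.0]]
wrist_force: [-0.7, -0.7, -2.0]
opening: 0.0498
time: 5.98
position: [0.491, 0.3206, 0.0576]
tcp_rot: [[0.94, -0.34, 0.001], [-0.34, -0.94, 0.001], [0.001, -0.002, -1.0]]
wrist_force: [0.6, -0.5, -2.3]
opening: 0.0498
```

```bash
python3 -m jog '[[[0,0,-1],[0,0,0],40],[[0,0,-1],[0,0,0],40],[[0,0,0],[0,0,0],40]]' 40;python3 -m jog '[[[0,0,-0.5],[0,0,0],40],[[0,0,0],[0,0,0],40]]' 40
```

```text
time: 6.23
position: [0.4907, 0.3207, 0.0552]
tcp_rot: [[0.94, -0.34, 0.001], [-0.34, -0.94, 0.001], [0.001, -0.002, -1.0]]
wrist_force: [-0.5, 0.4, 3.0]
opening: 0.0495
time: 6.4
position: [0.4907, 0.3207, 0.0552]
tcp_rot: [[0.94, -0.34, 0.001], [-0.34, -0.94, 0.001], [0.0, -0.002, -1.0]]
wrist_force: [-1.9, -2.1, 9.6]
opening: 0.0496
```

Contact on the mat at the same TCP height as at pickup. Release and rise.

```bash
python3 -m jog '[[[0,0,0],[0,0,0],60],[[0,0,0],[0,0,0],75],[[0,0,0],[0,0,0],85],[[0,0,0],[0,0,0],85],[[0,0,5],[0,0,0],85]]' 40
python3 -m jog '[[[0,0,15],[0,0,0],85],[[0,0,30],[0,0,0],85],[[0,0,30],[0,0,0],85],[[0,0,30],[0,0,0],85],[[0,0,30],[0,0,0],85]]'
python3 - <<'E'
from h import *
cv2.imwrite("pics/w4.png",grab_frame("wrist"))
E
```

```text
time: 6.82
position: [0.4896, 0.3199, 0.0581]
tcp_rot: [[0.94, -0.34, -0.001], [-0.34, -0.94, -0.001], [-0.001, 0.001, -1.0]]
wrist_force: [0.1, -0.5, -0.3]
opening: 0.0729
time: 7.23
position: [0.4901, 0.3199, 0.1956]
tcp_rot: [[0.94, -0.34, 0.0], [-0.34, -0.94, -0.0], [0.0, 0.0, -1.0]]
wrist_force: [0.5, 0.5, 1.1]
opening: 0.0728
```

View pics/w4.png

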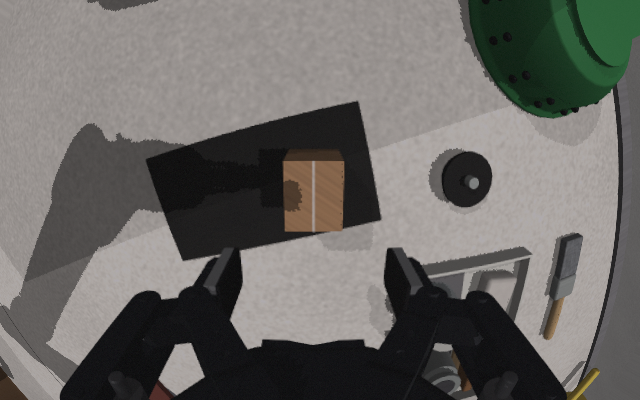

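```bash
python3 -m jog '[[[7,-29,0],[0,0,0.02],85],[[7,-29,0],[0,0,0.02],85],[[7,-29,0],[0,0,0.02],85],[[7,-30,0],[0,0,0.02],85],[[7,-30,0],[0,0,0.02],85]]'
python3 -m jog '[[[7,-29,0],[0,0,0.02],85],[[7,-29,0],[0,0,0],85],[[7,-30,0],[0,0,0],85],[[7,-30,0],[0,0,0],85],[[7,-30,0],[0,0,0],85]]'
python3 -m jog '[[[1,0,-20],[0,0,0],85],[[0,0,-20],[0,0,0],85],[[0,0,-20],[0,0,0],85],[[0,0,0],[0,0,0],85]]'
python3 - <<'E'
from h import *
cv2.imwrite("pics/w5.png",grab_frame("wrist"))
E
```

```text
time: 7.7
position: [0.5253, 0.1718, 0.1941]
tcp_rot: [[0.97, -0.243, 0.0], [-0.243, -0.97, 0.0], [0.0, -0.0, -1.0]]
wrist_force: [1.0, -0.8, -0.5]
opening: 0.0727
time: 8.12
position: [0.5603, 0.0237, 0.1941]
tcp_rot: [[0.974, -0.225, 0.0], [-0.225, -0.974, 0.0], [0.0, -0.0, -1.0]]
wrist_force: [0.9, -0.7, 0.3]
opening: 0.0726
time: 8.45
position: [0.5591, 0.0249, 0.1305]
tcp_rot: [[0.974, -0.225, -0.005], [-0.225, -0.974, -0.001], [-0.005, 0.002, -1.0]]
wrist_force: [-0.9, 0.1, 0.5]
opening: 0.0726
```

View pics/w5.png

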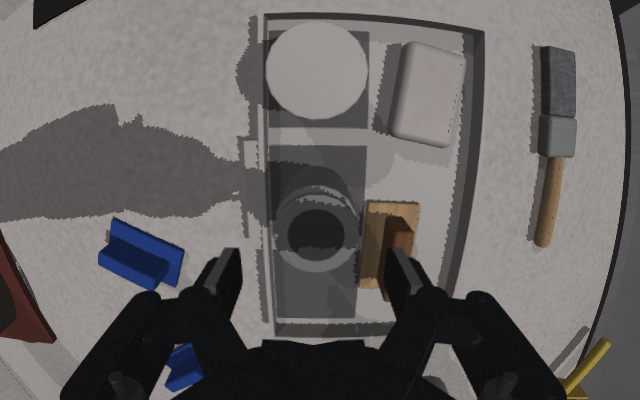

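```bash
python3 -m jog '[[[1,0,-20],[0,0,0],85],[[0,0,-20],[0,0,0],85],[[0,0,-15],[0,0,0],85],[[0,0,-5],[0,0,0],85],[[0,0,0],[0,0,0],85]]'
python3 -m jog '[[[0,0,0],[0,0,0],85]]'
python3 - <<'E'
from h import *
cv2.imwrite("pics/w6.png",grab_frame("wrist"))
E
```

```text
time: 8.92
position: [0.5621, 0.0254, 0.0739]
tcp_rot: [[0.974, -0.225, -0.001], [-0.225, -0.974, -0.0], [-0.001, 0.0, -1.0]]
wrist_force: [-0.6, 0.2, -0.7]
opening: 0.0723
time: 9.0
position: [0.5629, 0.0253, 0.0751]
tcp_rot: [[0.974, -0.225, 0.001], [-0.225, -0.974, 0.0], [0.001, -0.0, -1.0]]
wrist_force: [-0.8, 0.8, 0.4]
opening: 0.0725
```

View pics/w6.png

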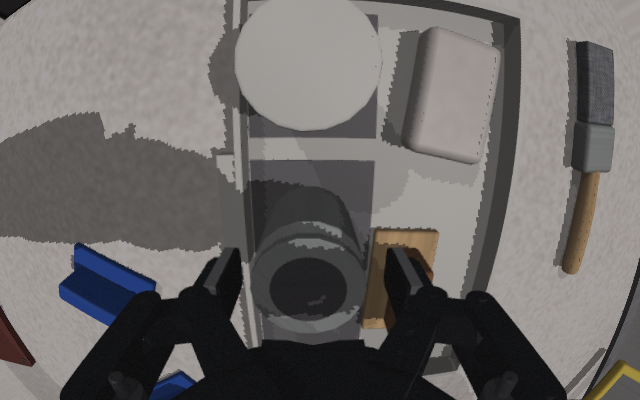

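```bash
python3 -m jog '[[[-1.5,-1,-8],[0,0,0],85],[[0,0,-6],[0,0,0],85],[[0,0,-2],[0,0,0],85],[[0,0,0],[0,0,0],85],[[0,0,0],[0,0,0],65]]' 50
python3 -m jog '[[[0,0,0],[0,0,0],50],[[0,0,0],[0,0,0],45],[[0,0,0],[0,0,0],45],[[0,0,0],[0,0,0],45],[[0,0,0],[0,0,0],45]]' 50
```

```text
time: 9.47
position: [0.5606, 0.0242, 0.0577]
tcp_rot: [[0.974, -0.225, -0.0], [-0.225, -0.974, -0.0], [-0.0, 0.0, -1.0]]
wrist_force: [0.0, -0.5, 0.2]
opening: 0.0623
time: 9.88
position: [0.5607, 0.0242, 0.0583]
tcp_rot: [[0.974, -0.225, -0.0], [-0.225, -0.974, 0.0], [-0.0, -0.0, -1.0]]
wrist_force: [-3.3, 0.6, 4.7]
opening: 0.0526
```

```bash
python3 -m jog '[[[0,0,8],[0,0,0],45],[[0,0,18],[0,0,0],45],[[0,0,30],[0,0,0],45],[[0,0,30],[0,0,0],45],[[0,0,25],[0,0,0],45]]' 60
python3 -m jog '[[[-6,12,4],[0,0,0],45],[[-13,22,0],[0,0,0],45],[[-13,22,0],[0,0,0],45],[[-13,22,0],[0,0,0],45],[[-13,22,0],[0,0,0],45]]'
python3 -m jog '[[[-13,22,0],[0,0,0],45],[[-13,22,0],[0,0,0],45],[[-13,22,0],[0,0,0],45],[[-13,22,0],[0,0,0],45],[[-13,22,0],[0,0,0],45]]'
python3 -m jog '[[[-13,22,0],[0,0,0],45],[[-13,22,0],[0,0,0],45],[[-13,22,0],[0,0,0],45],[[-13,22,0],[0,0,0],45],[[-7,14,0],[0,0,0],45]]'
python3 - <<'E'
from h import *
cv2.imwrite("pics/w7.png",grab_frame("wrist"));cv2.imwrite("pics/t7.png",grab_frame("scene"))
E
```

```text
time: 10.3
position: [0.5608, 0.0239, 0.171]
tcp_rot: [[0.974, -0.226, 0.001], [-0.226, -0.974, -0.0], [0.001, -0.0, -1.0]]
wrist_force: [-0.2, 0.6, -2.3]
opening: 0.0523
time: 10.72
position: [0.5019, 0.1249, 0.1732]
tcp_rot: [[0.974, -0.226, 0.0], [-0.226, -0.974, 0.0], [0.0, -0.0, -1.0]]
wrist_force: [0.6, -0.5, -2.4]
opening: 0.0523
time: 11.13
position: [0.4369, 0.235, 0.1732]
tcp_rot: [[0.974, -0.225, 0.0], [-0.225, -0.974, 0.0], [0.0, -0.0, -1.0]]
wrist_force: [0.2, -0.7, -2.6]
opening: 0.0526
time: 11.55
position: [0.3768, 0.3384, 0.1731]
tcp_rot: [[0.975, -0.223, -0.0], [-0.223, -0.975, 0.001], [-0.0, -0.001, -1.0]]
wrist_force: [-0.8, 0.2, -2.8]
opening: 0.0521
```

View pics/w7.png

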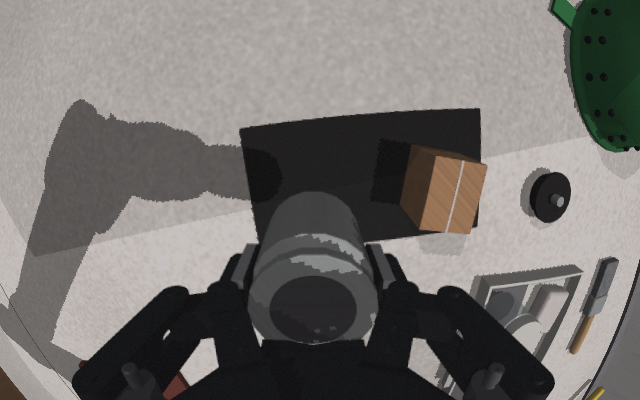

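View pics/t7.png

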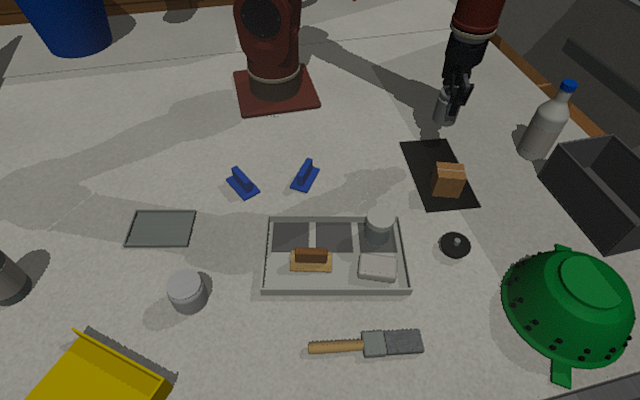

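```bash
python3 -m jog '[[[1,-2,-15],[0,0,0],45],[[0,-1,-28],[0,0,0],45],[[0,0,-28],[0,0,0],45],[[0,0,-20],[0,0,0],45],[[0,0,-10],[0,0,0],45]]' 60
python3 -m jog '[[[0,0,-6],[0,0,0],45],[[0,0,-3],[0,0,0],45],[[0,0,0],[0,0,0],45],[[0,0,0],[0,0,0],45]]' 60
```

```text
time: 12.07
position: [0.3791, 0.3313, 0.0695]
tcp_rot: [[0.974, -0.226, -0.002], [-0.226, -0.974, -0.003], [-0.001, 0.003, -1.0]]
wrist_force: [-0.2, -0.5, -3.1]
opening: 0.0522
time: 12.4
position: [0.3803, 0.3337, 0.0639]
tcp_rot: [[0.974, -0.225, 0.001], [-0.225, -0.974, 0.001], [0.001, -0.001, -1.0]]
wrist_force: [-0.1, 0.0, -2.5]
opening: 0.0521
```

```bash
python3 -m jog '[[[0,0,-2],[0,0,0],45],[[0,0,-2],[0,0,0],45],[[0,0,-1],[0,0,0],45],[[0,0,0],[0,0,0],45]]' 60
python3 -m jog '[[[0,0,-0.7],[0,0,0],45],[[0,0,0],[0,0,0],45]]' 60
```

```text
time: 12.73
position: [0.3799, 0.3335, 0.0583]
tcp_rot: [[0.974, -0.225, 0.0], [-0.225, -0.974, 0.001], [0.0, -0.001, -1.0]]
wrist_force: [-0.7, 0.3, 2.3]
opening: 0.0527
time: 12.9
position: [0.38, 0.3336, 0.0583]
tcp_rot: [[0.974, -0.225, 0.0], [-0.225, -0.974, 0.001], [-0.0, -0.001, -1.0]]
wrist_force: [-4.2, -3.0, 12.6]
opening: 0.0521
```

```bash
python3 -m jog '[[[0,0,0.5],[0,0,0],60],[[0,0,0],[0,0,0],75],[[0,0,0],[0,0,0],85],[[0,0,0],[0,0,0],85],[[0,0,5],[0,0,0],85]]' 40
python3 -m jog '[[[0,0,15],[0,0,0],85],[[0,0,30],[0,0,0],85],[[0,0,30],[0,0,0],85],[[0,0,30],[0,0,0],85],[[0,0,15],[0,0,0],85]]'
python3 - <<'E'
from h import *
cv2.imwrite("pics/w8.png",grab_frame("wrist"))
E
```

```text
time: 13.32
position: [0.3793, 0.3329, 0.062]
tcp_rot: [[0.974, -0.225, -0.001], [-0.225, -0.974, -0.001], [-0.001, 0.001, -1.0]]
wrist_force: [-0.0, 0.5, 0.6]
opening: 0.0727
time: 13.73
position: [0.3808, 0.334, 0.1865]
tcp_rot: [[0.974, -0.225, 0.003], [-0.225, -0.974, 0.003], [0.002, -0.004, -1.0]]
wrist_force: [0.8, -0.2, -0.4]
opening: 0.0725
```

View pics/w8.png

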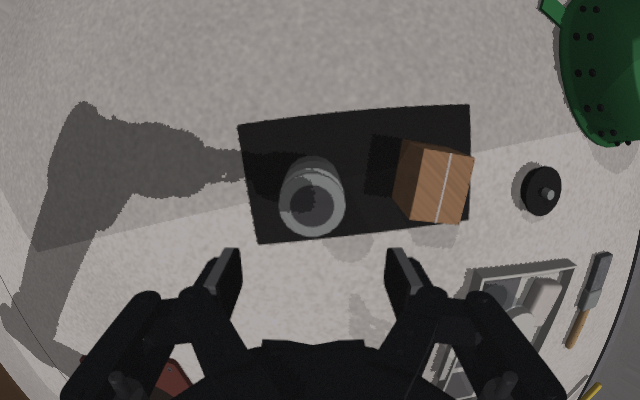

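```bash
python3 -m jog '[[[15,-24,0],[0,0,-0.04],60],[[16,-25,0],[0,0,0],60],[[15,-24,0],[0,0,0],60],[[16,-25,0],[0,0,0],60],[[15,-24,0],[0,0,0],60]]'
python3 -m jog '[[[16,-25,0],[0,0,0],60],[[16,-24,0],[0,0,0],60],[[16,-25,0],[0,0,0],60],[[15,-24,0],[0,0,0],60],[[16,-25,0],[0,0,0],60]]'
python3 -m jog '[[[16,-24,0],[0,0,0],60],[[16,-25,0],[0,0,0],60],[[15,-24,0],[0,0,0],60],[[16,-25,0],[0,0,0],60],[[15,-24,0],[0,0,0],60]]'
python3 -m jog '[[[0,0,-20],[0,0,0],60],[[0,0,-20],[0,0,0],60],[[0,0,-20],[0,0,0],60],[[0,0,0],[0,0,0],60],[[0,0,0],[0,0,0],60]]'
python3 - <<'E'
from h import *
cv2.imwrite("pics/w9.png",grab_frame("wrist"))
E
```

```text
time: 14.2
position: [0.4573, 0.2098, 0.1828]
tcp_rot: [[0.965, -0.264, 0.0], [-0.264, -0.965, 0.0], [0.0, -0.0, -1.0]]
wrist_force: [0.8, 0.8, -0.2]
opening: 0.0511
time: 14.62
position: [0.5362, 0.0871, 0.1828]
tcp_rot: [[0.965, -0.264, 0.0], [-0.264, -0.965, 0.0], [0.0, -0.0, -1.0]]
wrist_force: [0.1, 0.1, -0.1]
opening: 0.0511
time: 15.03
position: [0.6143, -0.0351, 0.1826]
tcp_rot: [[0.965, -0.264, -0.0], [-0.264, -0.965, -0.0], [-0.0, 0.0, -1.0]]
wrist_force: [-0.5, 0.4, -0.3]
opening: 0.0512
time: 15.45
position: [0.6131, -0.0338, 0.1221]
tcp_rot: [[0.965, -0.264, -0.002], [-0.264, -0.965, -0.0], [-0.002, 0.001, -1.0]]
wrist_force: [1.1, -0.3, 1.2]
opening: 0.0512
```

View pics/w9.png

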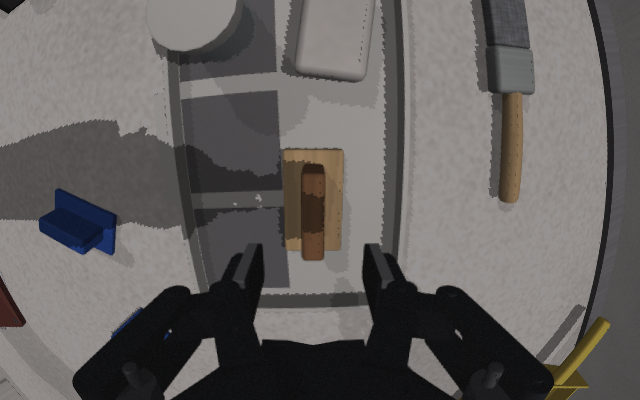

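```bash
python3 -m jog '[[[0,1,-20],[0,0,0],60],[[0,0,-25],[0,0,0],60],[[0,0,-15],[0,0,0],60],[[0,0,-10],[0,0,0],60],[[0,0,0],[0,0,0],60]]'
python3 -m jog '[[[0,0,-5],[0,0,0],60],[[0,0,0],[0,0,0],60]]'
python3 - <<'E'
from h import *
cv2.imwrite("pics/w10.png",grab_frame("wrist"))
E
```

```text
time: 15.92
position: [0.6133, -0.0325, 0.0519]
tcp_rot: [[0.965, -0.263, -0.001], [-0.263, -0.965, -0.0], [-0.001, 0.0, -1.0]]
wrist_force: [0.6, -0.3, 0.0]
opening: 0.051
time: 16.08
position: [0.6144, -0.0328, 0.0484]
tcp_rot: [[0.965, -0.264, 0.001], [-0.264, -0.965, 0.0], [0.001, -0.0, -1.0]]
wrist_force: [0.2, 0.3, 1.0]
opening: 0.0513
```

View pics/w10.png

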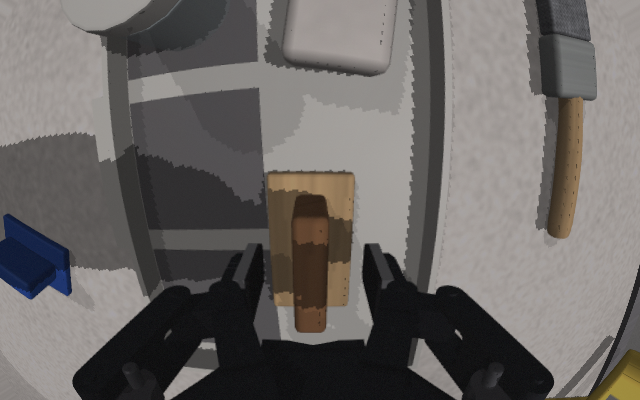

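```bash
python3 -m jog '[[[-0.5,0,-1],[0,0,0],45],[[0,0,0],[0,0,0],30],[[0,0,0],[0,0,0],20],[[0,0,0],[0,0,0],10],[[0,0,0],[0,0,0],10]]' 40
python3 -m jog '[[[0,0,0],[0,0,0],10],[[0,0,0],[0,0,0],10],[[0,0,0],[0,0,0],10]]' 40
```

```text
time: 16.55
position: [0.6136, -0.0328, 0.0472]
tcp_rot: [[0.965, -0.264, 0.001], [-0.264, -0.965, 0.0], [0.001, -0.0, -1.0]]
wrist_force: [-0.3, 0.1, 5.0]
opening: 0.015
time: 16.8
position: [0.6136, -0.0328, 0.0472]
tcp_rot: [[0.965, -0.264, 0.001], [-0.264, -0.965, 0.0], [0.001, -0.0, -1.0]]
wrist_force: [-0.2, 0.0, 5.9]
opening: 0.0155
```

```bash
python3 -m jog '[[[0,0,8],[0,0,0],10],[[0,0,20],[0,0,0],10],[[0,0,30],[0,0,0],10],[[0,0,30],[0,0,0],10],[[0,0,20],[0,0,0],10]]' 40
python3 -m jog '[[[-7,-14,0],[0,0,0.014],10],[[-14,-26,0],[0,0,0.014],10],[[-14,-26,0],[0,0,0.014],10],[[-14,-26,0],[0,0,0.014],10],[[-14,-26,0],[0,0,0.014],10]]'
python3 -m jog '[[[-14,-26,0],[0,0,0],10],[[-14,-26,0],[0,0,0],10],[[-14,-26,0],[0,0,0],10],[[-14,-26,0],[0,0,0],10],[[-14,-26,0],[0,0,0],10]]'
python3 - <<'E'
from h import *
import pickle
c=get_calibration("wrist");pickle.dump(c,open("w11.pkl","wb"))
cv2.imwrite("pics/w11.png",grab_frame("wrist"))
E
```

```text
time: 17.22
position: [0.6136, -0.0332, 0.1575]
tcp_rot: [[0.964, -0.264, 0.002], [-0.264, -0.964, -0.0], [0.002, -0.0, -1.0]]
wrist_force: [0.9, 0.0, -0.6]
opening: 0.0149
time: 17.63
position: [0.5491, -0.1518, 0.1548]
tcp_rot: [[0.981, -0.195, -0.0], [-0.195, -0.981, 0.0], [-0.0, -0.0, -1.0]]
wrist_force: [0.4, -1.2, -0.4]
opening: 0.0152
time: 18.05
position: [0.4791, -0.2818, 0.1549]
tcp_rot: [[0.981, -0.196, -0.0], [-0.196, -0.981, 0.0], [-0.0, -0.0, -1.0]]
wrist_force: [0.4, -0.6, -0.9]
opening: 0.015
```

View pics/w11.png

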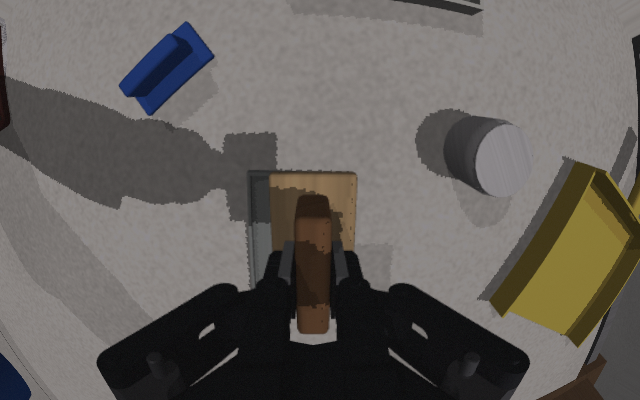

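Run:
```python
from h import *
import pickle
c=pickle.load(open("w11.pkl","rb"));im=cv2.imread("pics/w11.png")
cv2.imwrite("pics/w11c.png",cv2.resize(im[150:300,230:390],None,fx=4,fy=4,interpolation=cv2.INTER_CUBIC))
im=cv2.imread("pics/w1.png");cv2.imwrite("pics/w1d.png",cv2.resize(im[290:350,260:370],None,fx=6,fy=6,interpolation=cv2.INTER_CUBIC))
im=cv2.imread("pics/scene0.png");cv2.imwrite("pics/s1d.png",cv2.resize(im[200:255,115:205],None,fx=7,fy=7,interpolation=cv2.INTER_CUBIC))
```

```text
(no output)
```

View pics/w11c.png

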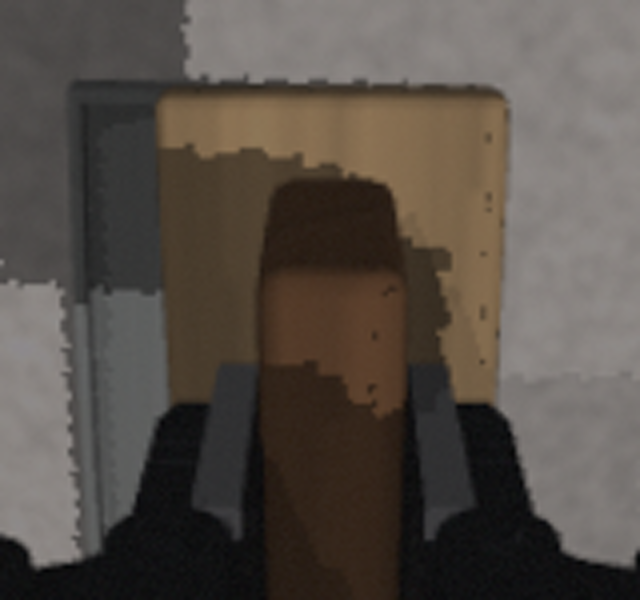

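View pics/w1d.png

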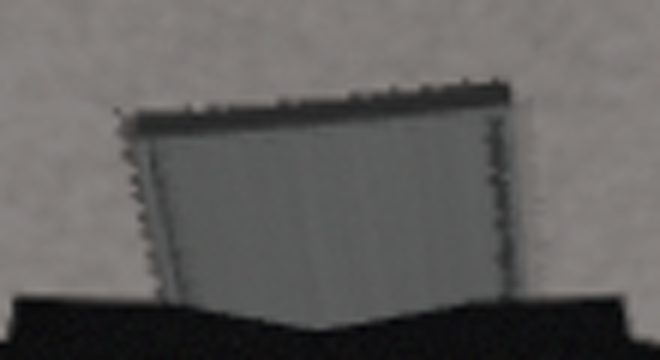

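View pics/s1d.png

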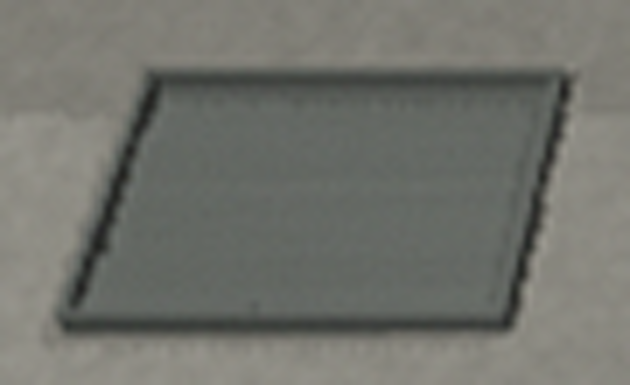

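Run:
```python
from h import *
import pickle
c=pickle.load(open("w11.pkl","rb"));w1=pickle.load(open("w1.pkl","rb"));s=get_calibration("scene");t=get_calibration("top")
T=lambda q:(q[0]/4+230-.4,q[1]/4+150-.4)
p=[hit(c,*T(q),.01,True)[:2] for q in [(70,83),(400,88),(78,300),(85,555)]]
print(np.round(p,4)); e=p[0]-p[3]; print("yaw fr edge",np.arctan2(-e[0],e[1])); e=p[0]-p[1]; print("yaw left edge",np.arctan2(-e[1],-e[0]))
def ctr(p,yaw): 
    R=np.array([[np.cos(yaw),-np.sin(yaw)],[np.sin(yaw),np.cos(yaw)]]); return p+R@np.array([.047,-.066])
for yw in(-.18,-.2,-.22): print(yw,ctr(p[0],yw))
U=lambda q:(q[0]/6+260-.4,q[1]/6+290-.4)
q=[hit(w1,*U(x),.01,True)[:2] for x in [(125,118),(511,85)]]; print("w1",np.round(q,4),np.linalg.norm(q[0]-q[1]),np.arctan2((q[1]-q[0])[1],(q[1]-q[0])[0])); yw=np.arctan2((q[1]-q[0])[1],(q[1]-q[0])[0]);print(ctr(q[0],yw))
V=lambda q:(q[0]/7+115-.4,q[1]/7+200-.4)
q=np.array([hit(s,*V(x),.01)[:2] for x in [(150,72),(570,72),(512,322),(60,322)]]);print("scene",np.round(q,4),q.mean(0),[np.linalg.norm(q[i]-q[i-1]) for i in range(4)])
e=q[1]-q[0]+q[2]-q[3];print(np.arctan2(-e[0],e[1]))
V=lambda q:(q[0]/6+400-.4,q[1]/6+190-.4)
q=np.array([hit(t,*V(x),.01)[:2] for x in [(115,66),(422,132),(383,345),(72,283)]]);print("top",np.round(q,4),q.mean(0),[np.linalg.norm(q[i]-q[i-1]) for i in range(4)])
e=q[0]-q[1]+q[3]-q[2];print(np.arctan2(-e[0],e[1]))
```

```text
[[ 0.4275 -0.2517]
 [ 0.4979 -0.2672]
 [ 0.416  -0.3017]
 [ 0.3978 -0.3707]]
yaw fr edge -0.24453706725418456
yaw left edge -0.2170950251410382
-0.18 [ 0.46188558 -0.32502319]
-0.2 [ 0.46041183 -0.32569697]
-0.22 [ 0.45892491 -0.32634114]
w1 [[ 0.4275 -0.2451]
 [ 0.5192 -0.2671]] 0.09434689900141986 -0.2352617222752389
[ 0.45777464 -0.32025935]
scene [[ 0.3978 -0.3788]
 [ 0.4279 -0.2503]
 [ 0.5202 -0.2712]
 [ 0.4898 -0.3998]] [ 0.45892837 -0.32503356] [np.float64(0.09443403003903542), np.float64(0.13203234209216222), np.float64(0.0947201233138291), np.float64(0.13215854601071048)]
-0.23111895203432498
top [[ 0.5115 -0.2749]
 [ 0.483  -0.4023]
 [ 0.394  -0.3808]
 [ 0.42   -0.2532]] [ 0.45213635 -0.32780666] [np.float64(0.09401463204049268), np.float64(0.13055094766839326), np.float64(0.09163942473309415), np.float64(0.13015255731642528)]
-0.2109156171131621
```

```bash
python3 -m jog '[[[-10,-22,0],[0,0,-0.025],10],[[-11,-22,-10],[0,0,0],10],[[0,0,-25],[0,0,0],10],[[0,0,-25],[0,0,0],10],[[0,0,-20],[0,0,0],10]]' 40
python3 -m jog '[[[0,0,-10],[0,0,0],10],[[0,0,-5],[0,0,0],10],[[0,0,0],[0,0,0],10],[[0,0,0],[0,0,0],10]]' 40
python3 - <<'E'
from h import *
cv2.imwrite("pics/w12.png",grab_frame("wrist"));cv2.imwrite("pics/s12.png",cv2.resize(grab_frame("scene")[150:280,90:250],None,fx=4,fy=4))
E
```

```text
time: 18.52
position: [0.4585, -0.3247, 0.0733]
tcp_rot: [[0.975, -0.221, -0.001], [-0.221, -0.975, 0.001], [-0.001, -0.0, -1.0]]
wrist_force: [-0.1, 0.9, -1.4]
opening: 0.0154
time: 18.85
position: [0.4597, -0.3251, 0.0605]
tcp_rot: [[0.975, -0.22, 0.001], [-0.22, -0.975, -0.0], [0.001, 0.0, -1.0]]
wrist_force: [-0.6, 0.8, -1.2]
opening: 0.0152
```

View pics/w12.png

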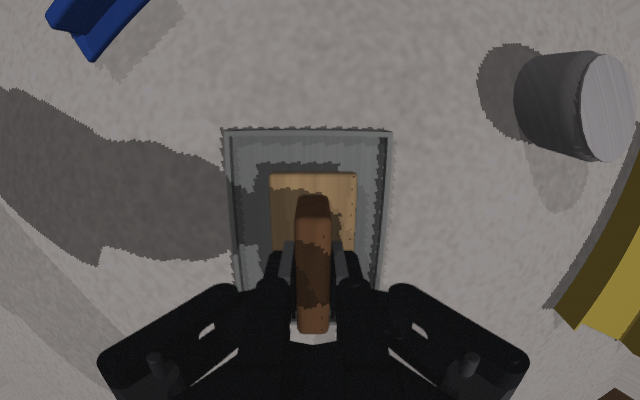

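View pics/s12.png

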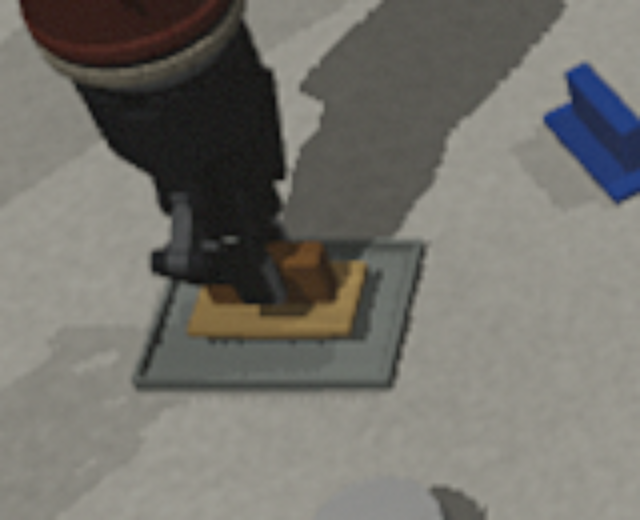

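```bash
python3 -m jog '[[[0,-1,-6],[0,0,0],10],[[0,0,-4],[0,0,0],10],[[0,0,-2],[0,0,0],10],[[0,0,-1],[0,0,0],10],[[0,0,0],[0,0,0],10]]' 40
python3 -m jog '[[[0,0,-1],[0,0,0],10],[[0,0,0],[0,0,0],10],[[0,0,0],[0,0,0],10]]' 40
```

```text
time: 19.37
position: [0.4591, -0.3257, 0.0464]
tcp_rot: [[0.975, -0.22, -0.0], [-0.22, -0.975, 0.0], [-0.0, -0.0, -1.0]]
wrist_force: [-0.2, 0.7, -1.5]
opening: 0.0151
time: 19.62
position: [0.4592, -0.3258, 0.0461]
tcp_rot: [[0.975, -0.22, 0.0], [-0.22, -0.975, 0.0], [0.0, -0.0, -1.0]]
wrist_force: [-2.4, 1.9, 6.2]
opening: 0.015
```

```bash
python3 -m jog '[[[0,0,0.5],[0,0,0],20],[[0,0,0],[0,0,0],35],[[0,0,0],[0,0,0],50],[[0,0,0],[0,0,0],60],[[0,0,0],[0,0,0],60]]' 40
python3 -m jog '[[[0,0,10],[0,0,0],60],[[0,0,25],[0,0,0],60],[[0,0,35],[0,0,0],60],[[0,0,35],[0,0,0],60],[[0,0,35],[0,0,0],60]]'
python3 - <<'E'
from h import *
import pickle
pickle.dump(get_calibration("wrist"),open("w13.pkl","wb"));cv2.imwrite("pics/w13.png",grab_frame("wrist"))
cv2.imwrite("pics/s13.png",cv2.resize(grab_frame("scene")[190:260,100:220],None,fx=6,fy=6,interpolation=cv2.INTER_CUBIC))
E
```

```text
time: 20.03
position: [0.4592, -0.3258, 0.0461]
tcp_rot: [[0.975, -0.22, -0.0], [-0.22, -0.975, 0.0], [-0.0, 0.0, -1.0]]
wrist_force: [0.1, -1.0, 0.1]
opening: 0.0514
time: 20.45
position: [0.4586, -0.326, 0.1882]
tcp_rot: [[0.975, -0.221, -0.0], [-0.221, -0.975, -0.0], [-0.0, 0.0, -1.0]]
wrist_force: [0.7, 0.5, -0.3]
opening: 0.0514
```

View pics/w13.png

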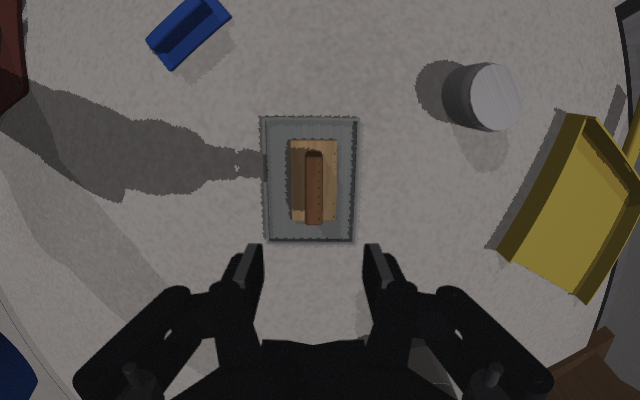

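View pics/s13.png

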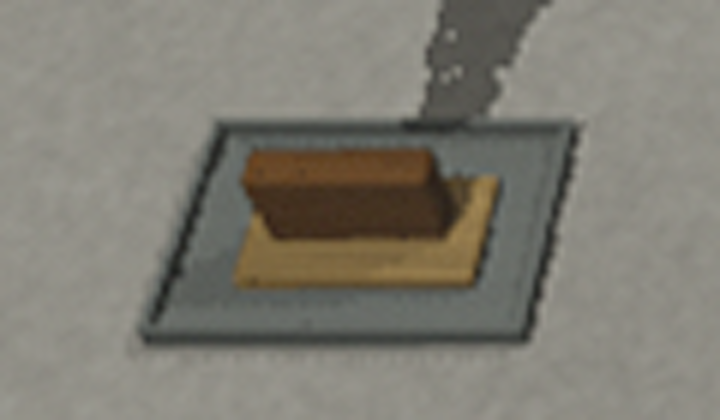

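```bash
python3 -m jog '[[[2,20,0],[0,0,0],85],[[2,34,0],[0,0,0],85],[[2,34,0],[0,0,0],85],[[2,34,0],[0,0,0],85],[[2,34,0],[0,0,0],85]]'
python3 -m jog '[[[2,34,0],[0,0,0],85],[[2,34,0],[0,0,0],85],[[2,34,0],[0,0,0],85],[[0,34,0],[0,0,0],85],[[0,34,0],[0,0,0],85]]'
python3 -m jog '[[[-10,34,0],[0,0,0],85],[[-10,34,0],[0,0,0],85],[[-10,34,0],[0,0,0],85],[[-10,34,0],[0,0,0],85],[[-10,34,0],[0,0,0],85]]'
python3 -m jog '[[[-10,34,0],[0,0,0],85],[[-10,34,0],[0,0,0],85],[[-10,34,0],[0,0,0],85],[[-10,30,0],[0,0,0],85],[[-5,0,0],[0,0,0],85]]'
python3 -m jog '[[[0,0,0],[0,0,0],85]]'
```

```text
time: 20.97
position: [0.4688, -0.1685, 0.1864]
tcp_rot: [[0.975, -0.221, 0.0], [-0.221, -0.975, 0.0], [0.0, -0.0, -1.0]]
wrist_force: [0.9, -0.4, 0.7]
opening: 0.0722
time: 21.38
position: [0.4749, 0.0017, 0.1865]
tcp_rot: [[0.975, -0.221, 0.0], [-0.221, -0.975, 0.0], [0.0, -0.0, -1.0]]
wrist_force: [1.3, 0.2, -0.1]
opening: 0.0725
time: 21.8
position: [0.4244, 0.1715, 0.1865]
tcp_rot: [[0.975, -0.221, 0.0], [-0.221, -0.975, 0.0], [0.0, -0.0, -1.0]]
wrist_force: [1.4, 0.5, -0.2]
opening: 0.0725
time: 22.22
position: [0.3778, 0.3079, 0.1863]
tcp_rot: [[0.977, -0.214, -0.0], [-0.214, -0.977, 0.002], [-0.0, -0.002, -1.0]]
wrist_force: [-1.1, -0.6, 1.0]
opening: 0.0723
time: 22.3
position: [0.3788, 0.3035, 0.186]
tcp_rot: [[0.976, -0.217, -0.0], [-0.217, -0.976, -0.001], [-0.0, 0.001, -1.0]]
wrist_force: [1.6, -0.4, -0.3]
opening: 0.0724
```

```bash
python3 -m jog '[[[1,15,0],[0,0,-0.005],85],[[0,14,0],[0,0,0],85],[[0,0,-20],[0,0,0],85],[[0,0,-20],[0,0,0],85],[[0,0,-10],[0,0,0],85]]'
python3 -m jog '[[[0,0,0],[0,0,0],85],[[0,0,0],[0,0,0],85]]'
python3 - <<'E'
from h import *
cv2.imwrite("pics/w14.png",grab_frame("wrist"))
E
```

```text
time: 22.72
position: [0.3811, 0.3307, 0.1342]
tcp_rot: [[0.974, -0.226, -0.001], [-0.226, -0.974, -0.002], [-0.001, 0.002, -1.0]]
wrist_force: [-0.4, -0.4, 0.4]
opening: 0.0724
time: 22.88
position: [0.3815, 0.331, 0.1361]
tcp_rot: [[0.974, -0.226, -0.001], [-0.226, -0.974, -0.001], [-0.0, 0.001, -1.0]]
wrist_force: [0.1, -0.2, 0.5]
opening: 0.0726
```

View pics/w14.png

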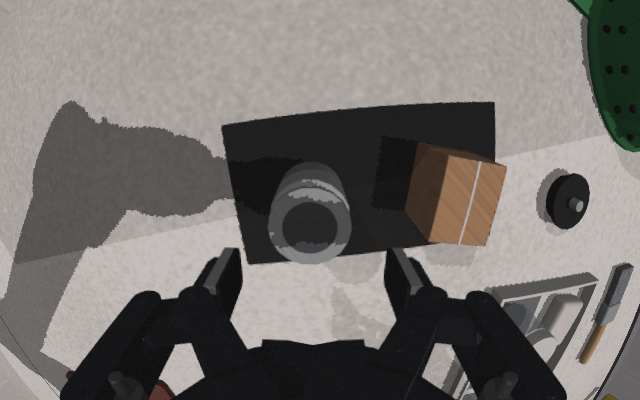

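```bash
python3 -m jog '[[[-1,1,-20],[0,0,0],85],[[0,1,-20],[0,0,0],85],[[0,0,-20],[0,0,0],85],[[0,0,-10],[0,0,0],85],[[0,0,-4],[0,0,0],85]]'
python3 -m jog '[[[0,0,0],[0,0,0],85],[[0,0,0],[0,0,0],85]]'
python3 - <<'E'
from h import *
cv2.imwrite("pics/w15.png",grab_frame("wrist"))
E
```

```text
time: 23.35
position: [0.3801, 0.333, 0.0616]
tcp_rot: [[0.974, -0.225, -0.001], [-0.225, -0.974, -0.001], [-0.0, 0.001, -1.0]]
wrist_force: [0.9, 0.3, -0.4]
opening: 0.0727
time: 23.52
position: [0.3808, 0.3337, 0.0631]
tcp_rot: [[0.974, -0.225, 0.001], [-0.225, -0.974, 0.001], [0.001, -0.001, -1.0]]
wrist_force: [0.2, -0.4, 0.5]
opening: 0.0725
```

View pics/w15.png

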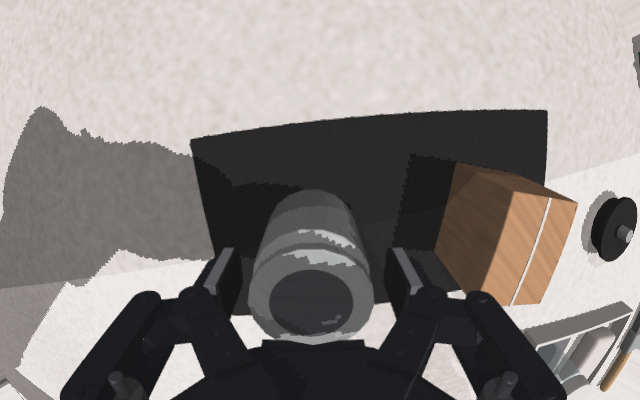

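Well centred. Lower 5 mm and grip.

```bash
python3 -m jog '[[[-0.5,0,-4],[0,0,0],85],[[0,0,0],[0,0,0],85],[[0,0,0],[0,0,0],65],[[0,0,0],[0,0,0],50],[[0,0,0],[0,0,0],45]]' 50
python3 -m jog '[[[0,0,0],[0,0,0],45],[[0,0,0],[0,0,0],45],[[0,0,0],[0,0,0],45],[[0,0,0],[0,0,0],45]]' 60
```

```text
time: 23.98
position: [0.3799, 0.3333, 0.0588]
tcp_rot: [[0.974, -0.225, 0.0], [-0.225, -0.974, 0.0], [0.0, -0.0, -1.0]]
wrist_force: [-1.8, -1.9, 6.7]
opening: 0.0528
time: 24.32
position: [0.3799, 0.3333, 0.0588]
tcp_rot: [[0.974, -0.225, 0.0], [-0.225, -0.974, 0.0], [0.0, -0.0, -1.0]]
wrist_force: [-2.0, -2.1, 7.3]
opening: 0.0523
```

```bash
python3 -m jog '[[[0,0,8],[0,0,0],45],[[0,0,18],[0,0,0],45],[[0,0,30],[0,0,0],45],[[0,0,30],[0,0,0],45],[[0,0,25],[0,0,0],45]]' 60
python3 -m jog '[[[6,-12,4],[0,0,0],45],[[13,-22,0],[0,0,0],45],[[13,-22,0],[0,0,0],45],[[13,-22,0],[0,0,0],45],[[13,-22,0],[0,0,0],45]]'
python3 -m jog '[[[13,-22,0],[0,0,0],45],[[13,-22,0],[0,0,0],45],[[13,-22,0],[0,0,0],45],[[13,-22,0],[0,0,0],45],[[13,-22,0],[0,0,0],45]]'
python3 -m jog '[[[13,-22,0],[0,0,0],45],[[13,-22,0],[0,0,0],45],[[13,-22,0],[0,0,0],45],[[13,-22,0],[0,0,0],45],[[6,-12,0],[0,0,0],45]]'
python3 -m jog '[[[0,0,0],[0,0,0],45],[[0,0,0],[0,0,0],45]]'
```

```text
time: 24.73
position: [0.3797, 0.333, 0.1712]
tcp_rot: [[0.974, -0.225, 0.0], [-0.225, -0.974, 0.0], [0.0, -0.0, -1.0]]
wrist_force: [1.1, 1.1, -2.8]
opening: 0.0526
time: 25.15
position: [0.4378, 0.2313, 0.1726]
tcp_rot: [[0.974, -0.225, -0.001], [-0.225, -0.974, -0.001], [-0.001, 0.001, -1.0]]
wrist_force: [0.6, 0.7, -3.1]
opening: 0.0522
time: 25.57
position: [0.5027, 0.1212, 0.1726]
tcp_rot: [[0.974, -0.225, -0.001], [-0.225, -0.974, -0.0], [-0.001, 0.001, -1.0]]
wrist_force: [-0.3, 0.2, -2.8]
opening: 0.0523
time: 25.98
position: [0.5612, 0.0192, 0.1726]
tcp_rot: [[0.974, -0.228, -0.0], [-0.228, -0.974, -0.002], [-0.0, 0.002, -1.0]]
wrist_force: [-0.1, -0.6, -2.6]
opening: 0.0523
time: 26.15
position: [0.5602, 0.0219, 0.1724]
tcp_rot: [[0.974, -0.227, -0.002], [-0.227, -0.974, -0.001], [-0.001, 0.001, -1.0]]
wrist_force: [-0.2, 0.2, -2.7]
opening: 0.0525
```

```bash
python3 -m jog '[[[0,2,-15],[0,0,0],45],[[0,0,-28],[0,0,0],45],[[0,0,-28],[0,0,0],45],[[0,0,-20],[0,0,0],45],[[0,0,-10],[0,0,0],45]]' 60
python3 -m jog '[[[0,0,-4],[0,0,0],45],[[0,0,0],[0,0,0],45],[[0,0,0],[0,0,0],45],[[0,0,0],[0,0,0],45]]' 60
```

```text
time: 26.57
position: [0.5583, 0.0264, 0.0691]
tcp_rot: [[0.975, -0.223, -0.005], [-0.223, -0.975, -0.0], [-0.004, 0.001, -1.0]]
wrist_force: [-0.5, 0.1, -2.9]
opening: 0.0525
time: 26.9
position: [0.5616, 0.0255, 0.0695]
tcp_rot: [[0.974, -0.225, 0.002], [-0.225, -0.974, 0.001], [0.002, -0.001, -1.0]]
wrist_force: [0.0, 0.1, -2.8]
opening: 0.0525
```

```bash
python3 -m jog '[[[-0.5,-1,-4],[0,0,0],45],[[0,0,-3],[0,0,0],45],[[0,0,-2],[0,0,0],45],[[0,0,0],[0,0,0],45],[[0,0,0],[0,0,0],45]]' 60
python3 -m jog '[[[0,0,-1],[0,0,0],45],[[0,0,-1],[0,0,0],45],[[0,0,0],[0,0,0],45]]' 60
```

```text
time: 27.32
position: [0.5602, 0.0242, 0.0591]
tcp_rot: [[0.974, -0.225, -0.0], [-0.225, -0.974, -0.0], [-0.0, 0.0, -1.0]]
wrist_force: [0.6, -0.6, -2.7]
opening: 0.0527
time: 27.57
position: [0.5603, 0.0242, 0.0588]
tcp_rot: [[0.974, -0.225, -0.0], [-0.225, -0.974, 0.001], [-0.0, -0.001, -1.0]]
wrist_force: [-9.1, -0.4, 20.0]
opening: 0.0521
```

```bash
python3 -m jog '[[[0,0,1],[0,0,0],45],[[0,0,0.3],[0,0,0],60],[[0,0,0],[0,0,0],75],[[0,0,0],[0,0,0],85],[[0,0,0],[0,0,0],85]]' 40
python3 -m jog '[[[0,0,10],[0,0,0],85],[[0,0,25],[0,0,0],85],[[0,0,35],[0,0,0],85],[[0,0,35],[0,0,0],85],[[0,0,30],[0,0,0],85]]'
python3 - <<'E'
from h import *
import pickle
pickle.dump(get_calibration("wrist"),open("w16.pkl","wb"));cv2.imwrite("pics/w16.png",grab_frame("wrist"))
E
```

```text
time: 27.98
position: [0.5604, 0.0243, 0.0583]
tcp_rot: [[0.974, -0.225, 0.0], [-0.225, -0.974, -0.0], [0.0, 0.0, -1.0]]
wrist_force: [0.3, -0.4, 0.1]
opening: 0.0727
time: 28.4
position: [0.5604, 0.0238, 0.1964]
tcp_rot: [[0.974, -0.226, 0.001], [-0.226, -0.974, 0.0], [0.001, -0.0, -1.0]]
wrist_force: [1.4, 0.9, -0.3]
opening: 0.0726
```

View pics/w16.png

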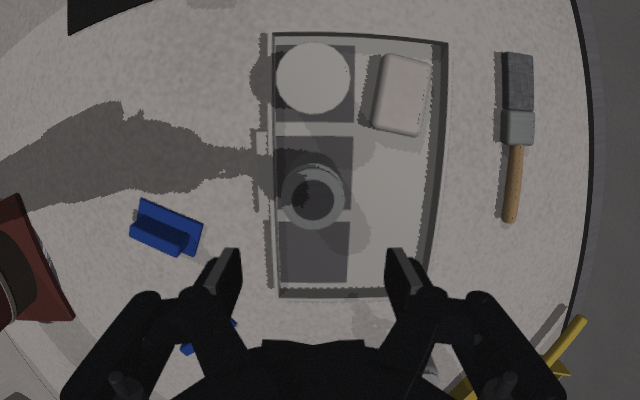

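```bash
python3 -m jog '[[[-7,25,0],[0,0,-0.025],85],[[-7,30,0],[0,0,-0.025],85],[[-7,30,0],[0,0,-0.025],85],[[-7,30,0],[0,0,-0.025],85],[[-7,30,0],[0,0,-0.018],85]]'
python3 -m jog '[[[-7,30,0],[0,0,0],85],[[-7,30,0],[0,0,0],85],[[-7,30,0],[0,0,0],85],[[-7,30,0],[0,0,0],85],[[-7,30,0],[0,0,0],85]]'
python3 -m jog '[[[0,1,-20],[0,0,0],85],[[0,0,-20],[0,0,0],85],[[0,0,-20],[0,0,0],85],[[0,0,0],[0,0,0],85],[[0,0,0],[0,0,0],85]]'
python3 - <<'E'
from h import *
cv2.imwrite("pics/w17.png",grab_frame("wrist"))
E
```

```text
time: 28.87
position: [0.5248, 0.1704, 0.194]
tcp_rot: [[0.94, -0.34, 0.001], [-0.34, -0.94, 0.0], [0.0, -0.001, -1.0]]
wrist_force: [-0.1, 0.1, -0.3]
opening: 0.0727
time: 29.28
position: [0.4898, 0.3206, 0.194]
tcp_rot: [[0.941, -0.338, 0.0], [-0.338, -0.941, 0.0], [0.0, -0.0, -1.0]]
wrist_force: [0.6, 0.5, 0.3]
opening: 0.0726
time: 29.7
position: [0.4899, 0.3198, 0.1332]
tcp_rot: [[0.941, -0.338, -0.001], [-0.338, -0.941, -0.001], [-0.001, 0.002, -1.0]]
wrist_force: [-0.2, 0.0, 0.3]
opening: 0.0724
```

View pics/w17.png

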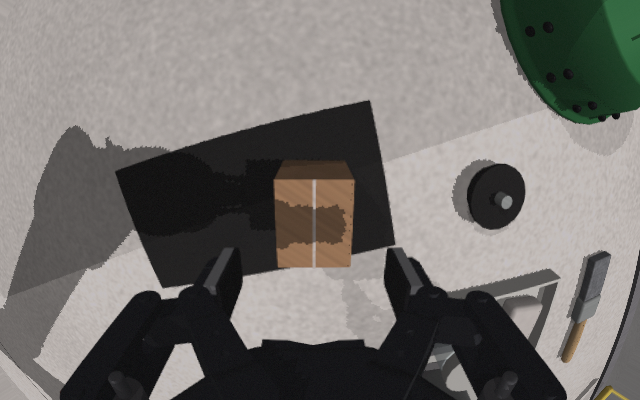

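Aligned with the carton (centred about column 314). Descend 77 mm and grip.

```bash
python3 -m jog '[[[0.5,0.5,-20],[0,0,0],85],[[0,0,-20],[0,0,0],85],[[0,0,-20],[0,0,0],85],[[0,0,-10],[0,0,0],85],[[0,0,-4],[0,0,0],85]]'
python3 -m jog '[[[0,0,-3],[0,0,0],85],[[0,0,0],[0,0,0],85],[[0,0,0],[0,0,0],85]]'
python3 - <<'E'
from h import *
cv2.imwrite("pics/w18.png",grab_frame("wrist"))
E
```

```text
time: 30.17
position: [0.4907, 0.3206, 0.0592]
tcp_rot: [[0.941, -0.338, -0.0], [-0.338, -0.941, -0.0], [-0.0, 0.001, -1.0]]
wrist_force: [-0.5, -0.4, -0.1]
opening: 0.0723
time: 30.42
position: [0.4914, 0.3211, 0.0576]
tcp_rot: [[0.941, -0.338, 0.001], [-0.338, -0.941, 0.001], [0.001, -0.001, -1.0]]
wrist_force: [0.2, 0.5, 0.0]
opening: 0.0728
```

View pics/w18.png

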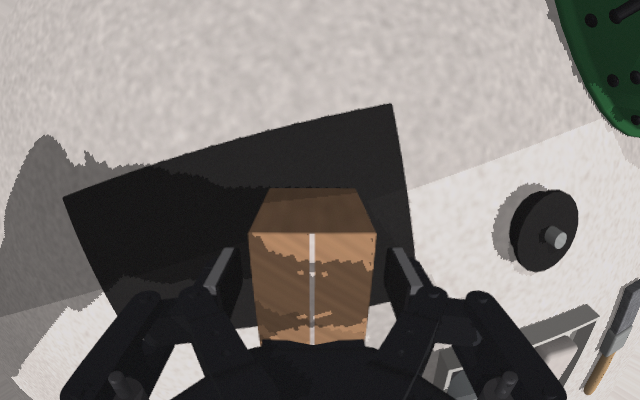

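```bash
python3 -m jog '[[[-0.5,-0.5,-2],[0,0,0],85],[[0,0,0],[0,0,0],65],[[0,0,0],[0,0,0],50],[[0,0,0],[0,0,0],40],[[0,0,0],[0,0,0],40]]' 40
python3 -m jog '[[[0,0,0],[0,0,0],40],[[0,0,0],[0,0,0],40],[[0,0,0],[0,0,0],40]]' 40
```

```text
time: 30.88
position: [0.4904, 0.3204, 0.0548]
tcp_rot: [[0.941, -0.338, 0.0], [-0.338, -0.941, 0.0], [0.0, -0.0, -1.0]]
wrist_force: [0.8, -0.2, 3.8]
opening: 0.0496
time: 31.13
position: [0.4904, 0.3204, 0.0548]
tcp_rot: [[0.941, -0.338, 0.0], [-0.338, -0.941, 0.0], [0.0, -0.0, -1.0]]
wrist_force: [-0.5, -0.9, 5.9]
opening: 0.0493
```

```bash
python3 -m jog '[[[0,0,10],[0,0,0],40],[[0,0,20],[0,0,0],40],[[0,0,30],[0,0,0],40],[[0,0,30],[0,0,0],40],[[0,0,20],[0,0,0],40]]' 40
python3 -m jog '[[[2,-14,4],[0,0,0],40],[[4,-27,0],[0,0,0],40],[[4,-27,0],[0,0,0],40],[[4,-27,0],[0,0,0],40],[[4,-27,0],[0,0,0],40]]'
python3 -m jog '[[[4,-27,0],[0,0,0],40],[[4,-27,0],[0,0,0],40],[[4,-27,0],[0,0,0],40],[[4,-27,0],[0,0,0],40],[[4,-27,0],[0,0,0],40]]'
python3 -m jog '[[[4,-27,0],[0,0,0],40],[[4,-27,0],[0,0,0],40],[[4,-27,0],[0,0,0],40],[[4,-27,0],[0,0,0],40],[[0,-14,0],[0,0,0],40]]'
python3 -m jog '[[[0,0,0],[0,0,0],40],[[0,0,0],[0,0,0],40]]'
python3 - <<'E'
from h import *
cv2.imwrite("pics/w19.png",grab_frame("wrist"))
E
```

```text
time: 31.55
position: [0.4906, 0.3203, 0.1672]
tcp_rot: [[0.941, -0.338, 0.001], [-0.338, -0.941, 0.001], [0.001, -0.001, -1.0]]
wrist_force: [1.4, -0.5, -1.5]
opening: 0.0494
time: 31.97
position: [0.5075, 0.1959, 0.1676]
tcp_rot: [[0.941, -0.338, -0.001], [-0.338, -0.941, -0.001], [-0.001, 0.001, -1.0]]
wrist_force: [0.7, 1.0, -2.0]
opening: 0.0495
time: 32.38
position: [0.5273, 0.061, 0.1676]
tcp_rot: [[0.941, -0.339, -0.002], [-0.339, -0.941, -0.0], [-0.001, 0.001, -1.0]]
wrist_force: [1.1, 1.0, -2.1]
opening: 0.0493
time: 32.8
position: [0.5433, -0.0633, 0.1678]
tcp_rot: [[0.94, -0.342, -0.001], [-0.342, -0.94, -0.001], [-0.001, 0.002, -1.0]]
wrist_force: [0.1, 0.4, -1.9]
opening: 0.05
time: 32.97
position: [0.5432, -0.0602, 0.1677]
tcp_rot: [[0.94, -0.341, -0.002], [-0.341, -0.94, -0.0], [-0.001, 0.001, -1.0]]
wrist_force: [0.3, 1.6, -3.0]
opening: 0.0496
```

View pics/w19.png

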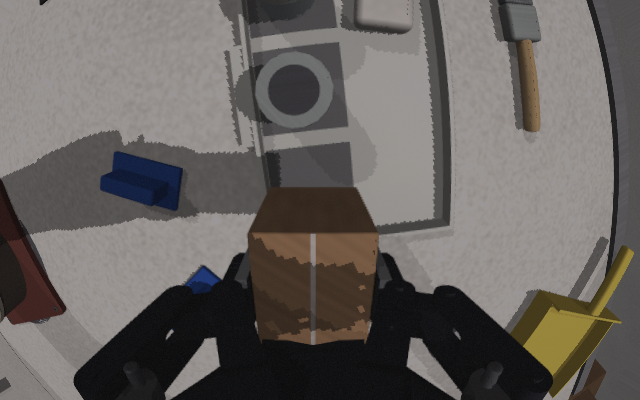

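```bash
python3 -m jog '[[[0,1,-15],[0,0,0],40],[[0,0,-28],[0,0,0],40],[[0,0,-28],[0,0,0],40],[[0,0,-20],[0,0,0],40],[[0,0,-10],[0,0,0],40]]' 40
python3 -m jog '[[[0,0,-4],[0,0,0],40],[[0,0,0],[0,0,0],40],[[0,0,0],[0,0,0],40],[[0,0,0],[0,0,0],40]]' 40
```

```text
time: 33.43
position: [0.5423, -0.0562, 0.0645]
tcp_rot: [[0.942, -0.336, -0.004], [-0.336, -0.942, 0.0], [-0.004, 0.001, -1.0]]
wrist_force: [-0.9, 0.0, -2.9]
opening: 0.0496
time: 33.77
position: [0.5452, -0.0576, 0.0647]
tcp_rot: [[0.941, -0.338, 0.002], [-0.338, -0.941, 0.0], [0.002, -0.001, -1.0]]
wrist_force: [0.2, -1.4, -1.3]
opening: 0.0496
```

```bash
python3 -m jog '[[[-0.5,-0.8,-4],[0,0,0],40],[[0,0,-3],[0,0,0],40],[[0,0,-1.5],[0,0,0],40],[[0,0,0],[0,0,0],40],[[0,0,0],[0,0,0],40]]' 40
python3 -m jog '[[[0,0,-1],[0,0,0],40],[[0,0,-0.5],[0,0,0],40],[[0,0,0],[0,0,0],40]]' 40
```

```text
time: 34.18
position: [0.5437, -0.0586, 0.0549]
tcp_rot: [[0.941, -0.338, -0.0], [-0.338, -0.941, 0.0], [-0.0, 0.0, -1.0]]
wrist_force: [-0.2, 0.0, -2.3]
opening: 0.0499
time: 34.43
position: [0.5438, -0.0586, 0.0547]
tcp_rot: [[0.941, -0.338, -0.0], [-0.338, -0.941, 0.001], [-0.0, -0.001, -1.0]]
wrist_force: [-6.7, 1.0, 16.7]
opening: 0.0494
```

```bash
python3 -m jog '[[[0,0,1],[0,0,0],40],[[0,0,0],[0,0,0],60],[[0,0,0],[0,0,0],75],[[0,0,0],[0,0,0],85],[[0,0,0],[0,0,0],85]]' 40
python3 -m jog '[[[0,0,10],[0,0,0],85],[[0,0,25],[0,0,0],85],[[0,0,35],[0,0,0],85],[[0,0,35],[0,0,0],85],[[0,0,35],[0,0,0],85]]'
python3 -m jog '[[[0,-1,30],[0,0,0],85],[[0,-2,28],[0,0,0],85],[[0,-2,0],[0,0,0],85],[[0,0,0],[0,0,0],85],[[0,0,0],[0,0,0],85]]'
python3 - <<'E'
from h import *
import pickle
pickle.dump(get_calibration("wrist"),open("w20.pkl","wb"));im=grab_frame("wrist");cv2.imwrite("pics/w20.png",im)
cv2.imwrite("pics/w20c.png",cv2.resize(im[60:215,245:430],None,fx=4,fy=4,interpolation=cv2.INTER_CUBIC))
cv2.imwrite("pics/s20.png",grab_frame("scene"))
E
```

```text
time: 34.85
position: [0.5437, -0.0586, 0.0543]
tcp_rot: [[0.941, -0.338, -0.0], [-0.338, -0.941, -0.0], [-0.0, 0.0, -1.0]]
wrist_force: [-0.0, 0.3, 0.2]
opening: 0.0726
time: 35.27
position: [0.5433, -0.0589, 0.1966]
tcp_rot: [[0.941, -0.339, -0.0], [-0.339, -0.941, -0.0], [-0.0, 0.0, -1.0]]
wrist_force: [1.4, 0.1, 0.6]
opening: 0.0723
time: 35.68
position: [0.5434, -0.0636, 0.2524]
tcp_rot: [[0.941, -0.339, -0.0], [-0.339, -0.941, 0.0], [-0.0, -0.0, -1.0]]
wrist_force: [0.4, -0.4, -0.4]
opening: 0.0725
```

View pics/w20c.png

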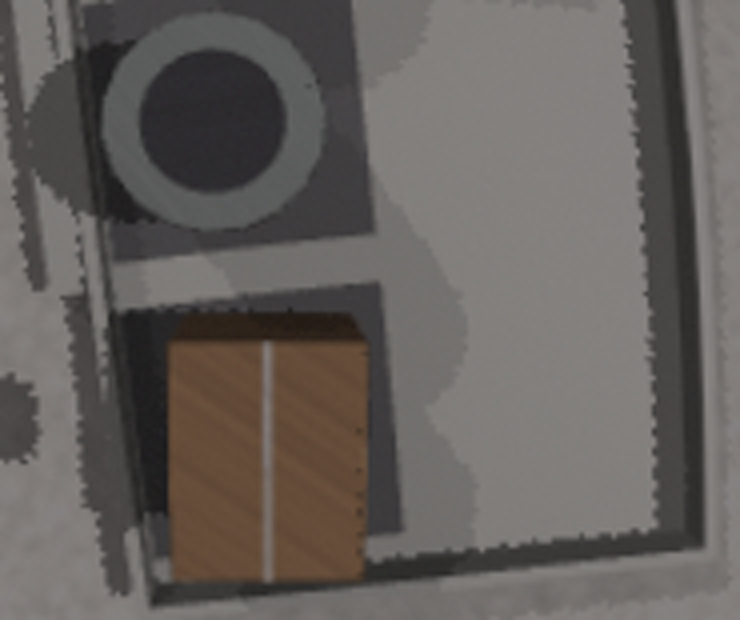

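View pics/s20.png

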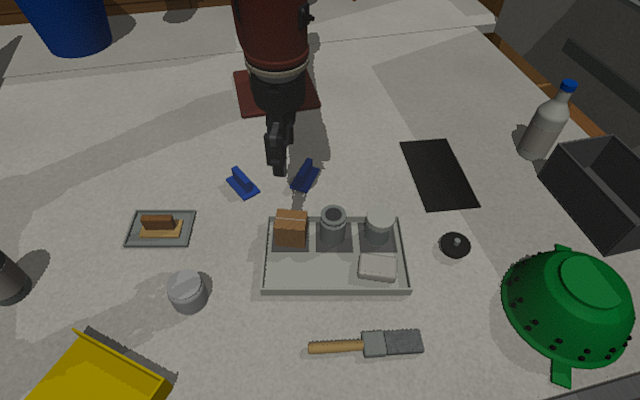

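Run:
```python
from h import *
import pickle
c=pickle.load(open("w20.pkl","rb"))
H=lambda q,z:hit(c,q[0]/4+245-.4,q[1]/4+60-.4,z,True)[:2]
print("carton",np.mean([H(q,.068) for q in [(168,341),(368,341),(363,580),(172,580)]],0),"was .5431 -.0586")
print("disp",np.mean([H(q,.080) for q in [(102,120),(325,120),(213,13),(213,228)]],0),"was .5619 .0245")
a=cv2.imread("pics/scene0.png");b=cv2.imread("pics/s20.png")
d=cv2.absdiff(a,b).max(2); 
for n,(x0,x1,y0,y1) in dict(soap=(355,400,250,285),jar=(360,398,200,245),plug=(435,475,230,260),tin=(165,210,268,315),disp=(318,348,204,250),carton=(272,310,206,250)).items(): print(n,(d[y0:y1,x0:x1]>40).sum())
```

```text
carton [ 0.54503598 -0.05857085] was .5431 -.0586
disp [0.56190389 0.02503708] was .5619 .0245
soap 0
jar 0
plug 0
tin 0
disp 0
carton 66
```

All within about 2 mm of the start and the bystanders are unchanged; handing in.

```bash
python3 -c "
from rig import *
print(get_obs()['wrist_force']); print(finish_job())"
```

```text
[-0.40249718  1.08702458 -0.08513234]
the job is handed in; nothing more can be done
None
```

I stood the carton and then the dispenser on the black mat and left the jar in its place at the left end. I then laid the scraper lengthwise in the steel dish and put the dispenser and the carton back in the organiser. The job was handed in at about 36 s of the 122 s allowed, and it reports no verdict.

What my last checks showed:
- **Carton and dispenser:** in the final wrist picture the carton is about 2 mm from where it stood and the dispenser about 0.5 mm, both upright. The scene-camera pixels at the dispenser did not change from the start. At the carton, 66 pixels changed slightly.
- **Scraper:** in the wrist picture it lies flat, within about 3 mm of the dish's centre, with its long side along the dish's.
- **Jar, soap, plug and tin:** their scene-camera pixels did not change from the start.
- **Gripper:** open, clear of everything, with no load on the wrist.

Two disagreements came up along the way:
- **Top camera:** it placed things about 3–9 mm off from the scene and wrist cameras in x. I used the latter two, which agreed with the contact heights and with the sizes of things.
- **Dispenser grip:** it read 52.5 mm instead of the stated 54 mm, but the dispenser lifted and stood down normally.

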